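Brush out the display bottles and ready the clockwork turntable

TASK

Brush the dust out of the display bottles on the desk with the long brush, clear glass first, then green, then amber (only those that are there): in each, run the brush down to the bottom, up, and down to the bottom again, then put the brush back upright in its stand. Every bottle must end up standing upright with its whole base on the grey turntable disc, and the turntable's key wound clockwise right up to its stop. Leave the other things on the desk where they are.

Things in the scene. Friction and masses are not known exactly. Their poses are not given: they have to be found in the camera images.
- bottle_clear: a loose wide-mouthed bottle of clear glass, about 0.35 kg, 110 mm tall: round body 86 mm across up to 65 mm, shoulder sloping in from 65 to 80 mm, straight neck 52 mm across (44 mm inside) from 80 mm to the rim at 110 mm; wall 4 mm, heavy bottom 12 mm thick; origin at the centre of the underside, z up along its axis. May be absent.
- bottle_clear_floor (a point): centre of the inside bottom of the clear bottle, 12 mm above its underside, 98 mm below its rim
- bottle_green: a loose wide-mouthed bottle of green glass, about 0.35 kg, 110 mm tall: round body 86 mm across up to 65 mm, shoulder sloping in from 65 to 80 mm, straight neck 52 mm across (44 mm inside) from 80 mm to the rim at 110 mm; wall 4 mm, heavy bottom 12 mm thick; origin at the centre of the underside, z up along its axis. May be absent.
- bottle_green_floor (a point): centre of the inside bottom of the green bottle, 12 mm above its underside, 98 mm below its rim
- bottle_amber: a loose wide-mouthed bottle of amber glass, about 0.35 kg, 110 mm tall: round body 86 mm across up to 65 mm, shoulder sloping in from 65 to 80 mm, straight neck 52 mm across (44 mm inside) from 80 mm to the rim at 110 mm; wall 4 mm, heavy bottom 12 mm thick; origin at the centre of the underside, z up along its axis. May be absent.
- bottle_amber_floor (a point): centre of the inside bottom of the amber bottle, 12 mm above its underside, 98 mm below its rim
- brush: the long bottle brush, loose, about 0.06 kg, 183 mm long: bristle head (rigid, flat-ended) 27 mm across from 0 to 68 mm, steel stem 8 mm across from 68 to 128 mm, round red handle 22 mm across from 128 to 183 mm; origin at the centre of the lower, bristle end (the end that must reach a bottle's bottom), z along the brush towards the handle. It starts upright in its stand, handle up.
- brush_handle (a point): a good grip point on the red handle, on the brush's axis, 158 mm from the bristle end
- stand: wooden brush stand, fixed: an 80 mm square foot 12 mm thick with a square upright tube, 48 mm outside, 36 mm inside, open at the top 85 mm above the desk; origin at the centre of its underside, x and y along its sides
- stand_floor (a point): centre of the floor inside the stand's tube, 18 mm above the desk, where the brush's bristle end rests
- turntable: clockwork display turntable, fixed and not turning (braked): grey round disc 300 mm across on a brass base, and a brass spring drum 92 mm across and 100 mm tall beside it, its axis 30 mm towards -x and 215 mm towards -y of the origin, carrying the key; origin under the centre of the disc
- turntable_top (a point): centre of the grey disc's flat top, 30 mm above the desk; the disc's radius is 150 mm
- key_grip (a point): middle of the winding key's flat wing, on its upright turning axis, 140 mm above the desk: the wing is 60 mm long along this point's x, 10 mm thick along its y, and reaches 17 mm above and 17 mm below this point; below it are 20 mm of thin stem and then the drum's top at 103 mm. The point turns with the key.
- key (a joint): turn of the winding key about its upright axis, rad; grows clockwise seen from above, from 0 (run down) to the stop at 5.0 (fully wound). The spring's pull grows to 0.05 N m and a drag of 0.08 N m holds the key where it is let go.
- boat: bystander, loose, to be left alone: miniature lobster boat, white hull with blue cabin, 140 mm long, origin under its hull
- stopper: bystander, loose, to be left alone: clear glass decanter stopper, 60 mm across, 76 mm tall, origin under its foot
- square: bystander, loose, to be left alone: steel square lying flat, 150 by 110 mm, origin under the middle of its blade
- dish: bystander, loose, to be left alone: seashell-shaped ceramic dish, 100 mm across, origin under its centre
- gluepot: bystander, loose, to be left alone: glue pot with an orange cap, 52 mm across, 85 mm tall, origin under its centre
Things that resemble listed ones, but are neither listed nor needed, are in the scene too. What is shaped like the bottle_amber but yellow is not meant. What is shaped like the bottle_green but purple is not meant.

How it is judged:
By the outcome, as a careful person would: the job done as asked, in the order asked, and still so for the second after the job is handed in, with the robot touching nothing.
Of bottle_clear, bottle_green, bottle_amber only 2 to 3 are there at a start; the rules pass over those that are not, and their reading is None.
At some moment in a run one of bottle_clear, bottle_green, bottle_amber may be knocked a few centimetres aside while the robot is not near it.
It also fails if it takes over 210 s, if anything falls off the work surface, if the arm or the gripper's body presses on something with over 40 N, if the wrist force passes 120 N, or if a joint passes its speed limit or range.

ROBOT

A 6-joint arm with a two-finger parallel gripper is mounted at the origin on the work surface. World frame = base frame: x ahead of the robot, y to its left, z up, the work surface at z = 0. Lengths are in m, angles in rad, forces in N, time in s.
With the tool pointing down it reaches from about 0.25 to 0.775 m from the base axis. Payload 4 kg.
Tool frame: the origin (TCP) lies at the very end of the fingers, on their centre line; the grasp point (between the pads) lies bot.grasp_offset behind it (bot.grasp_offset is the distance from the TCP to the grasp point, in m); x points along the fingers, z is the direction in which the jaws open and shut, and the axes are right-handed (so a half turn about x gives the same grasp; the last joint's range is limited). The gripper opens to 85 mm and grips with 20 to 120 N. Pads are 22 mm wide; open, the fingers measure 114 mm over their backs; the gripper's body (76 mm by 85 mm) begins 54 mm behind the grasp point. The pads swing forward as they close: fully open they stand 13 mm farther back than shut.
Start: joints at [1.057, 0.087, 1.371, -0, 1.684, -0.103], TCP at [0.22, 0.504, 0.204] pointing down, gripper open.
Joint ranges: [-3.1, 3.1], [-0.76, 2.03], [0.27, 2.55], [-1.08, 4.22], [0.17, 2.65], [-2.57, 2.57]. Speed limits (rad/s): [2.79, 2.79, 3.14, 3.14, 3.14, 3.14].

INTERFACE

Orientations are given as a 3x3 rotation matrix whose columns are the frame's x, y, z axes.
In Python, from plant import sensors, cams, ticket, finder, bot gives the robot as it stands.
- The arm moves only by the tool arm_command, never from a script. Its arguments are lists of equal length, an entry for each row: "angular": the turn, a rotation vector about the world's x, y, z in degrees, a list of three; "xyz": the shift along the world's x, y, z in m, a list of three; "claw": the closure in counts, from 0 (fully open) to 255 (shut). In form: {"angular": [[rx, ry, rz], ...], "xyz": [[x, y, z], ...], "claw": [claw, ...]}. A call has 1 to 5 rows; each row is the pose to reach, as a shift and turn from the pose commanded when the call began; what a row does not reach only later rows make up. A row lasts 1/12 s, in which the tool goes at most 41.7 mm and 7.16 degrees, less where a joint would pass 70% of its speed; a pose out of reach is approached as far as the arm can. A call with a gripper value outside its range is refused whole. The fingers move at their own pace and stop on an object; the grip force is fixed at half the most. Time passes only in rows, so rows that repeat a pose let the fingers close. It gives the time, the measured TCP pose, the force and the opening at its end, in the units of the state.
- sensors.state(): the state, without advancing time (a new reading comes with each control period).
- cams.read_camera(name): name is "scene" or "top"; returns the picture (480x640x3 uint8, red, green, blue); there is no depth.
- cams.calibration(name): a dict with "vertical_fov" (degrees; the focal length in pixels is half the picture's height over the tangent of half this angle, whatever the lens; pixels are square), "cx", "cy" (the principal point, pixels), "dist_coeffs" ([k1, k2, p1, p2, k3] as OpenCV has them; the pictures are not rectified), "pose" (4x4, takes a point from camera to world coordinates). Camera axes: x right, y down, z forward; pixel columns grow to the right and rows downward; lengths in m; the calibration is good to about 2 mm. A picture is of the moment at which its call begins. calibration takes no time and is no camera call.
- ticket.job_done(): hands the job in, once; it reports no verdict.
Trained networks look in the newest picture that a camera, given by its name, has taken for a name from the list of things; names that differ only in an ending like _2 or _b are one class to them, and where a whole thing is asked for, a point or a joint stands for the part that bears it (a point fixed in the world has none). Each returns a list of dicts, best first, with "conf" (0 to 1); they miss things now and then, are a little off and sometimes report something else, mostly with a low value. They report only what shows in the picture. A call takes as long as a camera call. They do not tell look-alikes from the thing itself.
- finder.spot_in(camera, name): "point" ([x, y, z] in m, in the coordinates of the camera as it stood for that picture, good to about 4 mm: the middle of the surface that is visible of it).
- finder.masks_of(camera, name): "pixels" (480x640 bool, what is visible of it).
The state is a dict: "time_s": time; "q": joint angles; "joint_vel": joint speeds; "effort": joint torques, N m; "tcp_pos": TCP position; "tcp_rot": TCP orientation; "force": force on the tool from outside, world axes, zero at the start; "moment": the same for the moment, N m; "width": finger opening in m.
Only numpy, scipy, OpenCV 4.12 (cv2) and the standard library are available. Lean on these libraries where they do the work, as an engineer would, in place of code of your own. Each camera call takes 0.05 s, during which the arm holds its last target. There are 200 camera calls.

## Working session

There is one attempt and no reset: what is moved stays moved. The work goes in short steps, Python scripts to look and compute and a tool call to move; the robot and the scene stay as the last step left them, time stands still between calls to the robot, and variables do not carry over. Pictures are saved under pics/ and viewed, about 12 in all and at most 16, crops included, and the job is handed in when it is done.

Besides the shell and the picture viewer there is one more tool, called after "Request:" by a JSON object that holds its "fn" and its "kwargs". arm_command: Moves the arm, as the interface text tells. Its arguments: {"type":"object","properties":{"angular":{"type":"array","items":{"type":"array","items":{"type":"number"}}},"xyz":{"type":"array","items":{"type":"array","items":{"type":"number"}}},"claw":{"type":"array","items":{"type":"number"}}},"required":["angular","xyz","claw"]}

```bash
ls; mkdir -p pics; cat > h.py <<'E'
import numpy as np, cv2
from plant import sensors, cams, ticket, finder, bot
def cal(n):
    c=cams.calibration(n); f=240/np.tan(np.radians(c["vertical_fov"])/2)
    K=np.array([[f,0,c["cx"]],[0,f,c["cy"]],[0,0,1]]); return K,np.array(c["dist_coeffs"],float),np.array(c["pose"])
def snap(n,fn=None):
    im=cams.read_camera(n)
    if fn: cv2.imwrite("pics/"+fn,im[:,:,::-1])
    return im
def toz(n,u,v,z):
    K,d,T=cal(n); p=cv2.undistortPoints(np.array([[[u,v]]],float),K,d)[0,0]
    r=T[:3,:3]@np.array([p[0],p[1],1]); o=T[:3,3]; return o+r*(z-o[2])/r[2]
def proj(n,P):
    K,d,T=cal(n); R=T[:3,:3].T; 
    return cv2.projectPoints(np.array(P,float).reshape(-1,1,3),cv2.Rodrigues(R)[0],-R@T[:3,3],K,d)[0][:,0]
def world(n,p):
    T=cal(n)[2]; return T[:3,:3]@np.array(p)+T[:3,3]
E
python3 - <<'E'
from h import *
np.set_printoptions(precision=4,suppress=True)
print(sensors.state(), bot.grasp_offset)
for c in("scene","top"):
    snap(c,c+"0.png"); print(cal(c))
    for n in("bottle_clear","bottle_green","bottle_amber","brush","stand","turntable","key_grip"):
        print(c,n,[(round(d["conf"],2),world(c,d["point"])) for d in finder.spot_in(c,n)])
E
```

```text
pics
{'time_s': 0.0, 'q': array([ 1.0569,  0.088 ,  1.3723, -0.    ,  1.6836, -0.1031]), 'joint_vel': array([ 0.0004,  0.0004, -0.0008,  0.0011, -0.0008, -0.0008]), 'effort': array([ -0.0001, -35.1866, -31.3274,  -0.0001,   0.0108,   0.    ]), 'tcp_pos': array([0.2194, 0.5037, 0.2025]), 'tcp_rot': array([[-0.0011, -0.9168,  0.3994],
       [-0.002 ,  0.3994,  0.9168],
       [-1.    ,  0.0002, -0.0022]]), 'force': array([-0.3276, -0.5635, -0.3625]), 'moment': array([-0.0543, -0.0478, -0.0463]), 'width': 0.08555347584093366} 0.0187
(array([[470.4192,   0.    , 314.4543],
       [  0.    , 470.4192, 239.8188],
       [  0.    ,   0.    ,   1.    ]]), array([-0.0174,  0.    ,  0.    ,  0.    ,  0.    ]), array([[-0.8729,  0.3148, -0.3728,  0.9615],
       [ 0.4879,  0.5741, -0.6575,  0.7519],
       [ 0.007 , -0.7558, -0.6547,  0.9084],
       [ 0.    ,  0.    ,  0.    ,  1.    ]]))
scene bottle_clear [(0.77, array([ 0.425 , -0.1868,  0.0724])), (0.63, array([ 0.6922, -0.3972,  0.0562]))]
scene bottle_green [(0.71, array([ 0.5128, -0.3688,  0.0679])), (0.56, array([ 0.3048, -0.4611,  0.
[... 753 characters left out ...]
   ,  0.    ,  0.    ,  1.    ]]))
top bottle_clear [(0.87, array([ 0.4133, -0.2114,  0.0676])), (0.61, array([ 0.2742, -0.3578,  0.0059]))]
top bottle_green [(0.72, array([0.4994, 0.28  , 0.0296])), (0.7, array([ 0.4999, -0.386 ,  0.0676])), (0.65, array([ 0.294 , -0.4665,  0.066 ]))]
top bottle_amber [(0.79, array([ 0.4622, -0.0625,  0.071 ])), (0.64, array([ 0.6141, -0.5254,  0.0746]))]
top brush [(0.53, array([ 0.6941, -0.043 ,  0.156 ]))]
top stand [(0.77, array([ 0.6801, -0.0498,  0.0117])), (0.7, array([ 0.6962, -0.0458,  0.1556]))]
top turntable [(0.91, array([0.4964, 0.2775, 0.0316])), (0.19, array([ 0.5025, -0.3855,  0.0694]))]
top key_grip [(0.44, array([0.4679, 0.0833, 0.1543]))]
```

View pics/scene0.png

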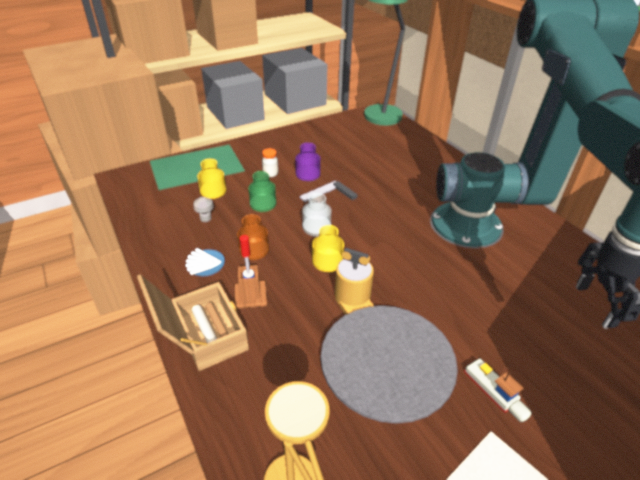

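View pics/top0.png

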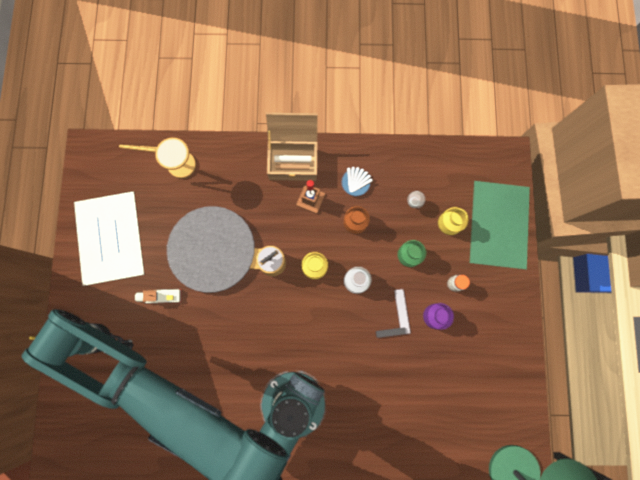

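Clear bottle is at top (357,280), green at (412,253) and amber at (356,219), which is scene (253,238). The look-alikes are yellow at top (315,266) and (453,221), and purple at (438,317). I'll fit positions by silhouette and confirm in a crop.

```bash
cat >> h.py <<'E'
from scipy.optimize import minimize
def ring(r,z,n=32):
    a=np.linspace(0,2*np.pi,n,endpoint=False); return np.c_[r*np.cos(a),r*np.sin(a),np.full(n,z)]
BOT=[(ring(.043,0),ring(.043,.065)),(ring(.043,.065),ring(.026,.08)),(ring(.026,.08),ring(.026,.11))]
DISC=[(ring(.15,.03),ring(.15,.025))]
def sil(n,parts,xyz,S=4):
    m=np.zeros((480*S,640*S),np.uint8)
    for a,b in parts:
        p=proj(n,np.r_[a,b]+np.array(xyz)); cv2.fillConvexPoly(m,cv2.convexHull(((p+.5)*S).astype(np.int32)),1)
    return cv2.resize(m.astype(np.float32),(640,480),interpolation=cv2.INTER_AREA)
def fit(n,mask,parts,xy,z=0):
    mk=mask.astype(np.float32)
    def c(p):
        s=sil(n,parts,[p[0],p[1],z]); return 1-np.minimum(s,mk).sum()/np.maximum(s,mk).sum()
    s0=np.array(xy,float); r=minimize(c,s0,method="Nelder-Mead",options=dict(initial_simplex=[s0,s0+[.015,0],s0+[0,.015]],xatol=2e-4,fatol=1e-4,maxiter=60))
    return r.x,1-r.fun
def locate(n,name,parts,xy,tol=.06):
    best=None
    for d in finder.masks_of(n,name):
        ys,xs=np.nonzero(d["pixels"])
        if len(xs)<50: continue
        g=toz(n,xs.mean(),ys.mean(),.05)[:2]
        if np.hypot(*(g-xy))<tol:
            x,i=fit(n,d["pixels"],parts,g); 
            if best is None or i>best[1]: best=(x,i,(xs.mean().round(),ys.mean().round()))
    return best
E
python3 - <<'E'
from h import *
np.set_printoptions(precision=4,suppress=True)
for c in("scene","top"):
    im=snap(c)
    for n,p,xy in(("bottle_clear",BOT,(.42,-.20)),("bottle_green",BOT,(.505,-.378)),("bottle_amber",BOT,(.615,-.185)),("turntable",DISC,(.505,.285))):
        print(c,n,locate(c,n,p,np.array(xy)))
    big=cv2.resize(im[120:310,140:400] if c=="scene" else im[150:340,240:500],None,fx=3,fy=3,interpolation=cv2.INTER_CUBIC)
    cv2.imwrite(f"pics/{c}_c.png",big[:,:,::-1])
E
```

```text
scene bottle_clear (array([ 0.4087, -0.2142]), np.float64(0.868249237537384), (np.float64(316.0), np.float64(213.0)))
scene bottle_green None
scene bottle_amber (array([ 0.6178, -0.2092]), np.float64(0.7107411623001099), (np.float64(255.0), np.float64(235.0)))
scene turntable (array([0.5119, 0.2956]), np.float64(0.8521760106086731), (np.float64(384.0), np.float64(353.0)))
top bottle_clear (array([ 0.4105, -0.2108]), np.float64(0.9634551405906677), (np.float64(358.0), np.float64(280.0)))
top bottle_green (array([ 0.5067, -0.3961]), np.float64(0.9437386393547058), (np.float64(412.0), np.float64(253.0)))
top bottle_amber (array([ 0.6195, -0.2067]), np.float64(0.9264050722122192), (np.float64(356.0), np.float64(220.0)))
top turntable (array([0.5139, 0.2924]), np.float64(0.872701108455658), (np.float64(217.0), np.float64(250.0)))
```

View pics/top_c.png

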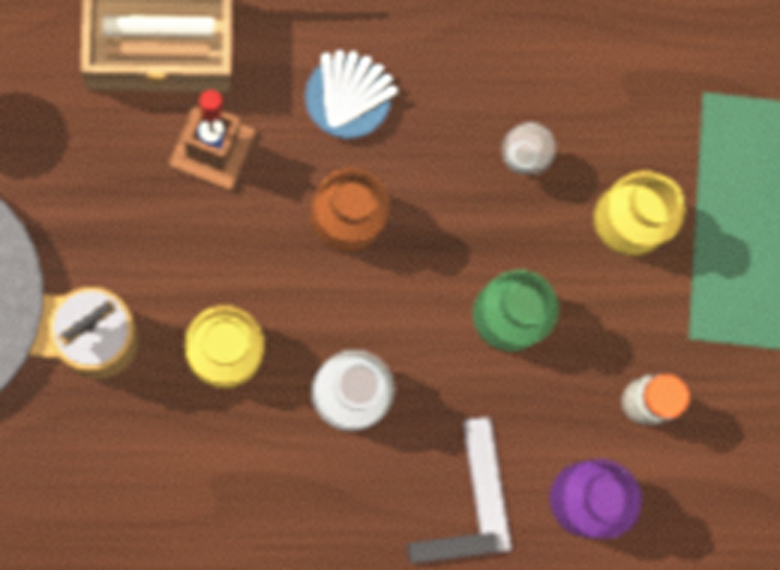

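View pics/scene_c.png

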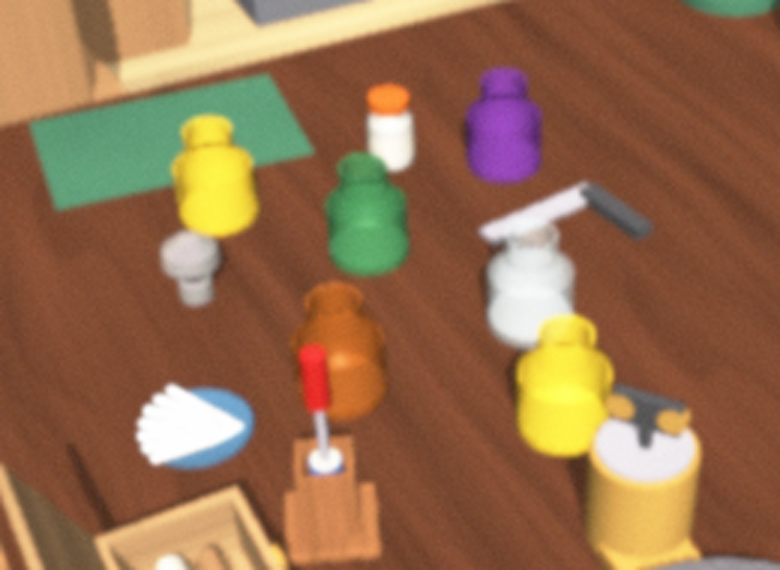

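The crops confirm all three bottles. Next I'll measure the disc, brush, stand and key.

```bash
cat >> h.py <<'E'
def cc(mask,uv):
    n,l,s,c=cv2.connectedComponentsWithStats(mask.astype(np.uint8)); i=min(range(1,n),key=lambda i:np.hypot(*(c[i]-uv))-(1e-3*s[i,4])); return l==i
E
cat > m.py <<'E'
from h import *
np.set_printoptions(precision=4,suppress=True)
for c,dg,rg,kg in(("scene",(389,362),(245,248),(355,257)),("top",(210,249),(310,184),(268,258))):
    im=snap(c).astype(int); hsv=cv2.cvtColor(im.astype(np.uint8),cv2.COLOR_RGB2HSV)
    g=cc(cv2.morphologyEx(((hsv[...,1]<45)&(hsv[...,2]<190)&(hsv[...,2]>70)).astype(np.uint8),2,np.ones((5,5))),dg)
    print(c,"disc",g.sum(),fit(c,g,DISC,(.512,.292)))
    r=(im[...,0]>120)&(im[...,1]<60)&(im[...,2]<60); r=cc(r,rg)
    ys,xs=np.nonzero(r); print("red",len(xs),xs.mean(),ys.mean(),xs.min(),xs.max(),ys.min(),ys.max())
    print(" brush",fit(c,r,[(ring(.011,.146),ring(.011,.201))],(.69,-.04)))
    d=cc((hsv[...,2]<95)&(hsv[...,1]<90),kg); ys,xs=np.nonzero(d)
    P=np.array([toz(c,x,y,.157)[:2] for x,y in zip(xs,ys)]); w,V=np.linalg.eigh(np.cov(P.T))
    print(" key",len(xs),xs.mean(),ys.mean(),P.mean(0),toz(c,xs.mean(),ys.mean(),.14),w,np.degrees(np.arctan2(V[1,1],V[0,1])))
    for d in finder.masks_of(c,"stand")[:1]:
        mk=d["pixels"].astype(np.float32)
        def sq(h,z,a): return np.array([[h*(np.cos(a)*i-np.sin(a)*j),h*(np.sin(a)*i+np.cos(a)*j),z] for i in(-1,1) for j in(-1,1)])
        def cost(p):
            a=p[2]; s=sil(c,[(sq(.04,0,a),sq(.04,.012,a)),(sq(.024,0,a),sq(.024,.085,a))],[p[0],p[1],0]); return 1-np.minimum(s,mk).sum()/np.maximum(s,mk).sum()
        b=min((minimize(cost,[.69,-.045,a0],method="Nelder-Mead",options=dict(initial_simplex=[[.69,-.045,a0],[.7,-.045,a0],[.69,-.035,a0],[.69,-.045,a0+.3]],maxiter=80)) for a0 in(0,.5,1.)),key=lambda r:r.fun)
        print(" stand",b.x,1-b.fun)
E
python3 m.py; python3 -c "
import cv2
a=cv2.imread('pics/top0.png')[225:290,235:335];b=cv2.imread('pics/scene0.png')[230:295,305:405]
cv2.imwrite('pics/key.png',cv2.resize(cv2.vconcat([a,b]),None,fx=4.5,fy=4.5,interpolation=2))"
```

```text
scene disc 12362 (array([0.5125, 0.2953]), np.float64(0.9889148473739624))
red 153 244.04575163398692 246.58823529411765 239 249 237 255
 brush (array([ 0.6996, -0.044 ]), np.float64(0.6862855553627014))
 key 49 354.9591836734694 258.48979591836735 [0.4832 0.1009] [0.4724 0.0862 0.14  ] [0.     0.0001] 52.07840030085835
 stand [ 0.6977 -0.0487  1.2122] 0.8414166569709778
top disc 5862 (array([0.5145, 0.2947]), np.float64(0.9818296432495117))
red 7 310.14285714285717 186.0 308 313 185 187
 brush (array([ 0.6875, -0.048 ]), np.float64(0.09572649002075195))
 key 16 269.125 257.75 [0.4665 0.0794] [0.4689 0.081  0.14  ] [0.     0.0001] 125.49576522410125
 stand [ 0.7007 -0.0475 -0.3613] 0.7758482694625854
```

View pics/key.png

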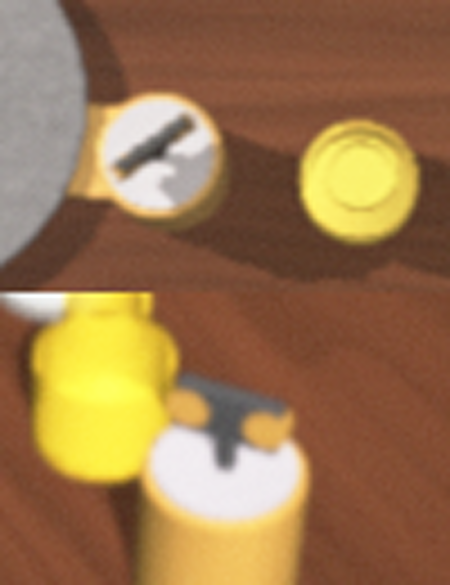

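```bash
cat > m2.py <<'E'
from h import *
np.set_printoptions(precision=4,suppress=True)
for c,rg in(("scene",(245,246)),("top",(310,184))):
    im=snap(c).astype(int)
    r=(im[...,0]>100)&(im[...,0]>2.2*im[...,1])&(im[...,0]>2.2*im[...,2]); r=cc(r,rg)
    x0,y0=rg; w=np.zeros_like(r); w[y0-16:y0+16,x0-10:x0+10]=1; r&=w
    print(c,r.sum(),fit(c,r,[(ring(.011,.146),ring(.011,.201))],(.695,-.045)))
print(toz("top",269.2,257.7,.157),toz("scene",357,253.3,.157),"drum",toz("top",270.5,259.4,.102),toz("scene",305+225/4.5,230+(465-292)/4.5,.102))
for a in((113,167),(192,122)): print(toz("top",235+a[0]/4.5,225+a[1]/4.5,.157))
for a in((178,382),(290,412)): print(toz("scene",305+a[0]/4.5,230+(a[1]-292)/4.5,.157))
E
python3 m2.py
```

```text
scene 223 (array([ 0.6973, -0.0474]), np.float64(0.9258256554603577))
top 60 (array([ 0.704 , -0.0455]), np.float64(0.7565574049949646))
[0.4667 0.0792 0.157 ] [0.4692 0.0882 0.157 ] drum [0.4687 0.0799 0.102 ] [0.4675 0.0833 0.102 ]
[0.4523 0.1073 0.157 ]
[0.4848 0.0531 0.157 ]
[0.4889 0.0641 0.157 ]
[0.45  0.112 0.157]
```

Request:
{"fn": "arm_command", "kwargs": {"angular": [[0, 0, -3.5], [0, 0, -7], [0, 0, -10.5], [0, 0, -14], [0, 0, -17.5]], "xyz": [[0.024, -0.0275, 0.007], [0.048, -0.055, 0.014], [0.072, -0.0825, 0.021], [0.096, -0.11, 0.028], [0.12, -0.1375, 0.035]], "claw": [0, 0, 0, 0, 0]}}

```text
time_s: 2.02
tcp_pos: [0.3404, 0.3655, 0.2392]
tcp_rot: [[0.0, -0.753, 0.658], [0.0, 0.658, 0.753], [-1.0, -0.0, 0.001]]
force: [0.9, -0.6, -0.9]
width: 0.0855
```

Request:
{"fn": "arm_command", "kwargs": {"angular": [[0, 0, -3.5], [0, 0, -7], [0, 0, -10.5], [0, 0, -14], [0, 0, -17.5]], "xyz": [[0.024, -0.0275, 0.007], [0.048, -0.055, 0.014], [0.072, -0.0825, 0.021], [0.096, -0.11, 0.028], [0.12, -0.1375, 0.035]], "claw": [0, 0, 0, 0, 0]}}

```text
time_s: 2.43
tcp_pos: [0.4605, 0.2277, 0.2743]
tcp_rot: [[0.001, -0.519, 0.855], [0.0, 0.855, 0.519], [-1.0, -0.0, 0.001]]
force: [-0.4, 0.5, 0.4]
width: 0.0853
```

Request:
{"fn": "arm_command", "kwargs": {"angular": [[0, 0, -3.5], [0, 0, -7], [0, 0, -10.5], [0, 0, -14], [0, 0, -17.5]], "xyz": [[0.024, -0.0275, 0], [0.048, -0.055, 0], [0.072, -0.0825, 0], [0.096, -0.11, 0], [0.12, -0.1375, 0]], "claw": [0, 0, 0, 0, 0]}}

```text
time_s: 2.85
tcp_pos: [0.5806, 0.0902, 0.2738]
tcp_rot: [[0.0, -0.238, 0.971], [0.0, 0.971, 0.238], [-1.0, 0.0, 0.0]]
force: [0.3, -0.8, -0.2]
width: 0.0857
```

Request:
{"fn": "arm_command", "kwargs": {"angular": [[0, 0, -3.5], [0, 0, -7], [0, 0, -10.5], [0, 0, -14], [0, 0, -17.5]], "xyz": [[0.024, -0.0275, 0], [0.048, -0.055, 0], [0.072, -0.0825, 0], [0.096, -0.11, 0], [0.12, -0.1375, 0]], "claw": [0, 0, 0, 0, 0]}}

```text
time_s: 3.27
tcp_pos: [0.7006, -0.0473, 0.2736]
tcp_rot: [[0.0, 0.065, 0.998], [0.0, 0.998, -0.065], [-1.0, 0.0, 0.0]]
force: [0.9, 0.3, -0.1]
width: 0.0854
```

Request:
{"fn": "arm_command", "kwargs": {"angular": [[0, 0, 0], [0, 0, 0]], "xyz": [[0, 0, 0], [0, 0, 0]], "claw": [0, 0]}}

```text
time_s: 3.43
tcp_pos: [0.7003, -0.0477, 0.2706]
tcp_rot: [[-0.004, 0.064, 0.998], [0.001, 0.998, -0.064], [-1.0, 0.0, -0.004]]
force: [-0.3, 0.1, -0.4]
width: 0.0852
```

Request:
{"fn": "arm_command", "kwargs": {"angular": [[0, 0, 0], [0, 0, 0], [0, 0, 0], [0, 0, 0], [0, 0, 0]], "xyz": [[0, 0, -0.025], [0, 0, -0.05], [0, 0, -0.075], [0, 0, -0.1], [0, 0, -0.114]], "claw": [0, 0, 0, 0, 0]}}

```text
time_s: 3.85
tcp_pos: [0.6976, -0.0438, 0.1571]
tcp_rot: [[-0.004, 0.059, 0.998], [0.001, 0.998, -0.059], [-1.0, 0.001, -0.004]]
force: [0.9, 0.5, -0.6]
width: 0.0856
```

Request:
{"fn": "arm_command", "kwargs": {"angular": [[0, 0, 0], [0, 0, 0], [0, 0, 0], [0, 0, 0], [0, 0, 0]], "xyz": [[0, 0, 0], [0, 0, 0], [0, 0, 0], [0, 0, 0], [0, 0, 0]], "claw": [100, 150, 200, 255, 255]}}

```text
time_s: 4.27
tcp_pos: [0.7005, -0.0456, 0.1624]
tcp_rot: [[0.004, 0.061, 0.998], [-0.001, 0.998, -0.061], [-1.0, -0.0, 0.004]]
force: [0.1, 0.0, 0.6]
width: 0.026
```

Request:
{"fn": "arm_command", "kwargs": {"angular": [[0, 0, 0], [0, 0, 0], [0, 0, 0], [0, 0, 0], [0, 0, 0]], "xyz": [[0, 0, 0], [0, 0, 0], [0, 0, 0], [0, 0, 0], [0, 0, 0]], "claw": [255, 255, 255, 255, 255]}}

```text
time_s: 4.68
tcp_pos: [0.7006, -0.046, 0.1624]
tcp_rot: [[0.004, 0.062, 0.998], [-0.001, 0.998, -0.062], [-1.0, -0.0, 0.004]]
force: [-0.0, 1.0, 5.4]
width: 0.0188
```

```bash
python3 - <<'E'
from h import *
im=snap("scene"); t=snap("top")
a=cv2.resize(im[150:320,170:320],None,fx=3,fy=3,interpolation=2); b=cv2.resize(t[150:250,260:360],None,fx=3.5,fy=3.5,interpolation=2)
o=np.zeros((510,810,3),np.uint8); o[:510,:450]=a; o[:350,455:805]=b
cv2.imwrite("pics/g1.png",o[:,:800,::-1])
E
```

```text
(no output)
```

View pics/g1.png

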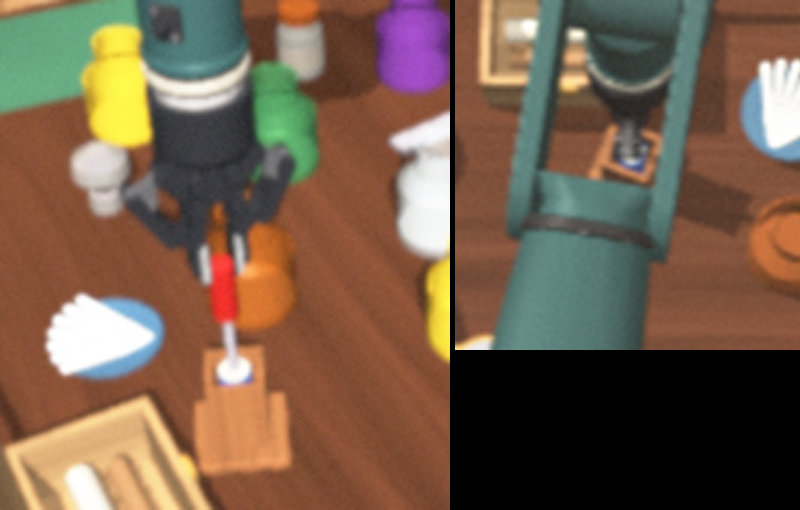

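Request:
{"fn": "arm_command", "kwargs": {"angular": [[0, 0, 0], [0, 0, 0], [0, 0, 0], [0, 0, 0], [0, 0, 0]], "xyz": [[0, 0, 0.015], [0, 0, 0.035], [0, 0, 0.06], [0, 0, 0.085], [0, 0, 0.115]], "claw": [255, 255, 255, 255, 255]}}

```text
time_s: 5.2
tcp_pos: [0.699, -0.0457, 0.2738]
tcp_rot: [[-0.004, 0.062, 0.998], [0.001, 0.998, -0.062], [-1.0, 0.0, -0.004]]
force: [0.2, -0.5, -0.9]
width: 0.0192
```

Request:
{"fn": "arm_command", "kwargs": {"angular": [[0, 0, 0], [0, 0, 0], [0, 0, 0], [0, 0, 0], [0, 0, 0]], "xyz": [[-0.028, -0.016, 0], [-0.056, -0.032, 0], [-0.084, -0.048, 0], [-0.112, -0.064, 0], [-0.14, -0.08, 0]], "claw": [255, 255, 255, 255, 255]}}

```text
time_s: 5.62
tcp_pos: [0.5582, -0.1263, 0.2742]
tcp_rot: [[-0.001, 0.061, 0.998], [0.0, 0.998, -0.061], [-1.0, 0.0, -0.001]]
force: [-0.4, -0.1, -0.9]
width: 0.0188
```

Request:
{"fn": "arm_command", "kwargs": {"angular": [[0, 0, 0], [0, 0, 0], [0, 0, 0], [0, 0, 0], [0, 0, 0]], "xyz": [[-0.035, -0.02, 0], [-0.07, -0.04, 0], [-0.105, -0.06, 0], [-0.13, -0.075, 0], [-0.15, -0.086, 0]], "claw": [255, 255, 255, 255, 255]}}

```text
time_s: 6.03
tcp_pos: [0.4073, -0.2127, 0.2748]
tcp_rot: [[-0.0, 0.063, 0.998], [-0.001, 0.998, -0.063], [-1.0, -0.001, -0.0]]
force: [0.3, -0.1, -0.4]
width: 0.019
```

Request:
{"fn": "arm_command", "kwargs": {"angular": [[0, 0, 0], [0, 0, 0]], "xyz": [[0, 0, 0], [0, 0, 0]], "claw": [255, 255]}}

```text
time_s: 6.2
tcp_pos: [0.409, -0.2122, 0.275]
tcp_rot: [[0.001, 0.064, 0.998], [-0.0, 0.998, -0.064], [-1.0, -0.0, 0.001]]
force: [-0.4, 0.6, -0.4]
width: 0.0189
```

```bash
python3 - <<'E'
from h import *
np.set_printoptions(precision=4,suppress=True)
im=snap("scene")
s=sensors.state(); print(s["tcp_pos"],s["force"],s["width"],s["q"])
t=s["tcp_pos"]
# expected bristle head silhouette box
p=proj("scene",[t+[0,0,-.1444],t+[0,0,-.0764],t+[0,0,-.0164]]); print(p)
print("clear",locate("scene","bottle_clear",BOT,np.array([.41,-.212])))
snap("top"); print("clear",locate("top","bottle_clear",BOT,np.array([.41,-.212])))
print([(d["conf"],world("scene",d["point"])) for d in finder.spot_in("scene","brush")])
x,y=p[0].astype(int); o=cv2.resize(im[y-120:y+60,x-90:x+90],None,fx=3.3,fy=3.3,interpolation=2); cv2.imwrite("pics/g2.png",o[:,:,::-1])
E
```

```text
[ 0.4097 -0.2118  0.2748] [ 0.712  -0.0167 -0.2576] 0.019271184513845737 [-0.6007 -0.1152  1.431   0.0007  1.8251 -0.5379]
[[316.5554 191.3459]
 [316.7992 171.1697]
 [317.0284 152.1997]]
clear (array([ 0.4061, -0.2181]), np.float64(0.8649142384529114), (np.float64(316.0), np.float64(213.0)))
clear (array([ 0.4087, -0.2068]), np.float64(0.5550364255905151), (np.float64(355.0), np.float64(283.0)))
[(0.84, array([ 0.4081, -0.2019,  0.2013]))]
```

View pics/g2.png

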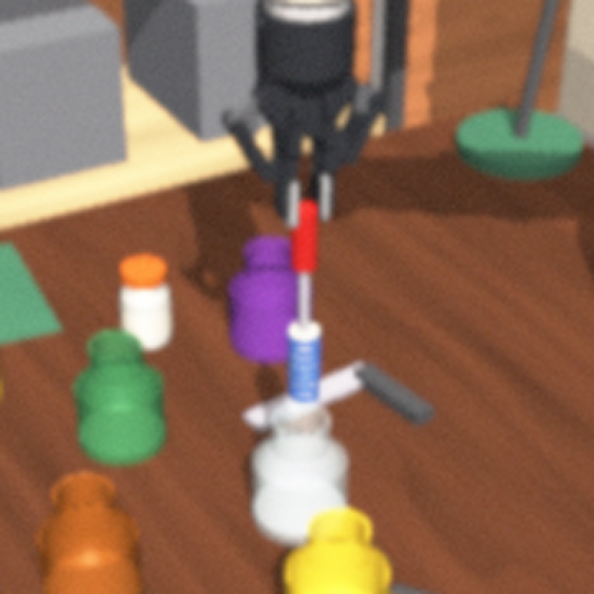

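Request:
{"fn": "arm_command", "kwargs": {"angular": [[0, 0, 0], [0, 0, 0], [0, 0, 0], [0, 0, 0], [0, 0, 0]], "xyz": [[0, 0, -0.025], [0, 0, -0.05], [0, 0, -0.08], [0, 0, -0.1], [0, 0, -0.114]], "claw": [255, 255, 255, 255, 255]}}

```text
time_s: 6.87
tcp_pos: [0.4091, -0.2104, 0.1575]
tcp_rot: [[-0.004, 0.06, 0.998], [0.003, 0.998, -0.06], [-1.0, 0.003, -0.004]]
force: [-0.3, 0.7, -1.7]
width: 0.0189
```

Request:
{"fn": "arm_command", "kwargs": {"angular": [[0, 0, 0], [0, 0, 0], [0, 0, 0]], "xyz": [[0, 0, -0.002], [0, 0, -0.004], [0, 0, -0.004]], "claw": [255, 255, 255]}}

```text
time_s: 7.12
tcp_pos: [0.4102, -0.2116, 0.1571]
tcp_rot: [[0.0, 0.061, 0.998], [-0.0, 0.998, -0.061], [-1.0, -0.0, 0.0]]
force: [-0.5, 0.1, -0.7]
width: 0.0191
```

Request:
{"fn": "arm_command", "kwargs": {"angular": [[0, 0, 0], [0, 0, 0], [0, 0, 0]], "xyz": [[0, 0, -0.001], [0, 0, -0.0015], [0, 0, -0.0015]], "claw": [255, 255, 255]}}

```text
time_s: 7.37
tcp_pos: [0.4101, -0.212, 0.156]
tcp_rot: [[0.001, 0.062, 0.998], [-0.001, 0.998, -0.062], [-1.0, -0.001, 0.001]]
force: [0.1, 0.5, -0.6]
width: 0.0192
```

Request:
{"fn": "arm_command", "kwargs": {"angular": [[0, 0, 0], [0, 0, 0], [0, 0, 0]], "xyz": [[0, 0, -0.001], [0, 0, -0.0015], [0, 0, -0.0015]], "claw": [255, 255, 255]}}

```text
time_s: 7.62
tcp_pos: [0.4099, -0.212, 0.1544]
tcp_rot: [[0.001, 0.062, 0.998], [-0.001, 0.998, -0.062], [-1.0, -0.001, 0.001]]
force: [-0.7, -0.1, 1.7]
width: 0.0194
```

Request:
{"fn": "arm_command", "kwargs": {"angular": [[0, 0, 0], [0, 0, 0], [0, 0, 0], [0, 0, 0], [0, 0, 0]], "xyz": [[0, 0, 0.02], [0, 0, 0.045], [0, 0, 0.07], [0, 0, 0.09], [0, 0, 0.09]], "claw": [255, 255, 255, 255, 255]}}

```text
time_s: 8.03
tcp_pos: [0.4114, -0.213, 0.2489]
tcp_rot: [[0.008, 0.062, 0.998], [-0.005, 0.998, -0.062], [-1.0, -0.005, 0.008]]
force: [0.7, 0.2, -0.2]
width: 0.0186
```

Request:
{"fn": "arm_command", "kwargs": {"angular": [[0, 0, 0], [0, 0, 0], [0, 0, 0], [0, 0, 0], [0, 0, 0]], "xyz": [[0, 0, -0.025], [0, 0, -0.05], [0, 0, -0.07], [0, 0, -0.084], [0, 0, -0.087]], "claw": [255, 255, 255, 255, 255]}}

```text
time_s: 8.45
tcp_pos: [0.4077, -0.211, 0.1541]
tcp_rot: [[-0.005, 0.062, 0.998], [0.002, 0.998, -0.062], [-1.0, 0.002, -0.005]]
force: [-1.9, 0.4, 8.2]
width: 0.0191
```

Request:
{"fn": "arm_command", "kwargs": {"angular": [[0, 0, 0], [0, 0, 0], [0, 0, 0], [0, 0, 0], [0, 0, 0]], "xyz": [[0, 0, -0.001], [0, 0, -0.002], [0, 0, -0.003], [0, 0, -0.0035], [0, 0, -0.0035]], "claw": [255, 255, 255, 255, 255]}}

```text
time_s: 8.87
tcp_pos: [0.4096, -0.212, 0.1541]
tcp_rot: [[0.0, 0.062, 0.998], [-0.001, 0.998, -0.062], [-1.0, -0.001, 0.0]]
force: [-1.2, -0.4, 4.5]
width: 0.0188
```

Request:
{"fn": "arm_command", "kwargs": {"angular": [[0, 0, 0], [0, 0, 0], [0, 0, 0], [0, 0, 0], [0, 0, 0]], "xyz": [[0, 0, 0.02], [0, 0, 0.045], [0, 0, 0.075], [0, 0, 0.1], [0, 0, 0.122]], "claw": [255, 255, 255, 255, 255]}}

```text
time_s: 9.28
tcp_pos: [0.4102, -0.2119, 0.2768]
tcp_rot: [[0.002, 0.061, 0.998], [-0.001, 0.998, -0.061], [-1.0, -0.001, 0.002]]
force: [0.8, -0.1, -0.3]
width: 0.0192
```

```bash
python3 - <<'E'
from h import *
np.set_printoptions(precision=4,suppress=True)
for c in("scene","top"):
    snap(c)
    for n,xy in(("bottle_clear",(.41,-.212)),("bottle_green",(.5067,-.396)),("bottle_amber",(.619,-.207))): print(c,n,locate(c,n,BOT,np.array(xy)))
s=sensors.state(); print(s["tcp_pos"],s["force"],s["width"])
E
```

```text
scene bottle_clear (array([ 0.409 , -0.2136]), np.float64(0.8692174553871155), (np.float64(316.0), np.float64(214.0)))
scene bottle_green (array([ 0.503 , -0.3992]), np.float64(0.9613437652587891), (np.float64(262.0), np.float64(192.0)))
scene bottle_amber (array([ 0.6175, -0.2085]), np.float64(0.9548079371452332), (np.float64(253.0), np.float64(238.0)))
top bottle_clear (array([ 0.4095, -0.2051]), np.float64(0.5031008720397949), (np.float64(355.0), np.float64(282.0)))
top bottle_green (array([ 0.5059, -0.4014]), np.float64(0.3791325092315674), (np.float64(418.0), np.float64(250.0)))
top bottle_amber (array([ 0.6212, -0.2065]), np.float64(0.8945520520210266), (np.float64(356.0), np.float64(219.0)))
[ 0.4091 -0.2113  0.2731] [-0.1377 -0.5746 -1.4225] 0.018754516247569953
```

Request:
{"fn": "arm_command", "kwargs": {"angular": [[0, 0, 0], [0, 0, 0], [0, 0, 0], [0, 0, 0], [0, 0, 0]], "xyz": [[0.015, -0.03, 0], [0.033, -0.065, 0], [0.05, -0.1, 0], [0.068, -0.135, 0], [0.08, -0.16, 0]], "claw": [255, 255, 255, 255, 255]}}

```text
time_s: 10.1
tcp_pos: [0.4902, -0.3741, 0.2725]
tcp_rot: [[-0.002, 0.063, 0.998], [0.002, 0.998, -0.063], [-1.0, 0.001, -0.002]]
force: [0.1, 0.5, -1.2]
width: 0.0188
```

Request:
{"fn": "arm_command", "kwargs": {"angular": [[0, 0, 0], [0, 0, 0], [0, 0, 0], [0, 0, 0], [0, 0, 0]], "xyz": [[0.01, -0.015, 0], [0.0155, -0.0257, 0], [0.0155, -0.0257, 0], [0.0155, -0.0257, 0], [0.0155, -0.0257, 0]], "claw": [255, 255, 255, 255, 255]}}

```text
time_s: 10.52
tcp_pos: [0.5048, -0.3967, 0.2745]
tcp_rot: [[-0.001, 0.061, 0.998], [0.001, 0.998, -0.061], [-1.0, 0.001, -0.001]]
force: [-0.3, 0.4, -0.9]
width: 0.0189
```

```bash
python3 - <<'E'
from h import *
np.set_printoptions(precision=4,suppress=True)
im=snap("scene"); print(locate("scene","bottle_green",BOT,np.array([.505,-.398])))
s=sensors.state(); t=s["tcp_pos"]; print(t,s["force"],s["width"],s["q"],proj("scene",[t+[0,0,-.1424]]))
E
```

```text
(array([ 0.503 , -0.3976]), np.float64(0.9487298130989075), (np.float64(262.0), np.float64(192.0)))
[ 0.5049 -0.3965  0.2756] [ 0.5318  0.0434 -1.0343] 0.01849244064294771 [-0.7541  0.2977  0.9837  0.0002  1.86   -0.693 ] [[259.585  168.5711]]
```

Request:
{"fn": "arm_command", "kwargs": {"angular": [[0, 0, 0], [0, 0, 0], [0, 0, 0], [0, 0, 0], [0, 0, 0]], "xyz": [[0, 0, -0.025], [0, 0, -0.05], [0, 0, -0.08], [0, 0, -0.105], [0, 0, -0.116]], "claw": [255, 255, 255, 255, 255]}}

```text
time_s: 11.03
tcp_pos: [0.5034, -0.3952, 0.1551]
tcp_rot: [[-0.005, 0.061, 0.998], [0.005, 0.998, -0.061], [-1.0, 0.004, -0.005]]
force: [-0.8, 0.3, -1.3]
width: 0.0191
```

Request:
{"fn": "arm_command", "kwargs": {"angular": [[0, 0, 0], [0, 0, 0], [0, 0, 0], [0, 0, 0], [0, 0, 0]], "xyz": [[0, 0, -0.001], [0, 0, -0.002], [0, 0, -0.003], [0, 0, -0.004], [0, 0, -0.005]], "claw": [255, 255, 255, 255, 255]}}

```text
time_s: 11.45
tcp_pos: [0.5057, -0.398, 0.156]
tcp_rot: [[0.002, 0.062, 0.998], [-0.002, 0.998, -0.062], [-1.0, -0.002, 0.002]]
force: [0.4, 0.3, -1.2]
width: 0.0191
```

Request:
{"fn": "arm_command", "kwargs": {"angular": [[0, 0, 0], [0, 0, 0]], "xyz": [[0, 0, -0.0005], [0, 0, -0.0005]], "claw": [255, 255]}}

```text
time_s: 11.62
tcp_pos: [0.5053, -0.3976, 0.1542]
tcp_rot: [[0.001, 0.062, 0.998], [-0.001, 0.998, -0.062], [-1.0, -0.001, 0.001]]
force: [0.1, 0.6, -0.1]
width: 0.019
```

Request:
{"fn": "arm_command", "kwargs": {"angular": [[0, 0, 0], [0, 0, 0], [0, 0, 0], [0, 0, 0]], "xyz": [[0, 0, -0.0005], [0, 0, -0.001], [0, 0, -0.0015], [0, 0, -0.0015]], "claw": [255, 255, 255, 255]}}

```text
time_s: 11.95
tcp_pos: [0.5056, -0.398, 0.1541]
tcp_rot: [[0.002, 0.062, 0.998], [-0.002, 0.998, -0.062], [-1.0, -0.002, 0.002]]
force: [-0.7, -0.2, 4.9]
width: 0.0192
```

Request:
{"fn": "arm_command", "kwargs": {"angular": [[0, 0, 0], [0, 0, 0], [0, 0, 0], [0, 0, 0], [0, 0, 0]], "xyz": [[0, 0, 0.02], [0, 0, 0.045], [0, 0, 0.07], [0, 0, 0.09], [0, 0, 0.09]], "claw": [255, 255, 255, 255, 255]}}

```text
time_s: 12.37
tcp_pos: [0.5066, -0.3988, 0.248]
tcp_rot: [[0.007, 0.062, 0.998], [-0.007, 0.998, -0.062], [-1.0, -0.006, 0.008]]
force: [0.3, 0.0, 0.0]
width: 0.0191
```

Request:
{"fn": "arm_command", "kwargs": {"angular": [[0, 0, 0], [0, 0, 0], [0, 0, 0], [0, 0, 0], [0, 0, 0]], "xyz": [[0, 0, -0.025], [0, 0, -0.05], [0, 0, -0.07], [0, 0, -0.082], [0, 0, -0.085]], "claw": [255, 255, 255, 255, 255]}}

```text
time_s: 12.78
tcp_pos: [0.5038, -0.3961, 0.1529]
tcp_rot: [[-0.005, 0.062, 0.998], [0.005, 0.998, -0.062], [-1.0, 0.004, -0.005]]
force: [0.5, -0.2, -1.0]
width: 0.0191
```

Request:
{"fn": "arm_command", "kwargs": {"angular": [[0, 0, 0], [0, 0, 0], [0, 0, 0], [0, 0, 0], [0, 0, 0]], "xyz": [[0, 0, -0.002], [0, 0, -0.004], [0, 0, -0.005], [0, 0, -0.0055], [0, 0, -0.0055]], "claw": [255, 255, 255, 255, 255]}}

```text
time_s: 13.2
tcp_pos: [0.5054, -0.3977, 0.1524]
tcp_rot: [[0.001, 0.062, 0.998], [-0.001, 0.998, -0.062], [-1.0, -0.001, 0.001]]
force: [-0.0, -0.2, -0.6]
width: 0.0192
```

Request:
{"fn": "arm_command", "kwargs": {"angular": [[0, 0, 0], [0, 0, 0], [0, 0, 0]], "xyz": [[0, 0, -0.0005], [0, 0, -0.001], [0, 0, -0.001]], "claw": [255, 255, 255]}}

```text
time_s: 13.45
tcp_pos: [0.5055, -0.3979, 0.1522]
tcp_rot: [[0.002, 0.062, 0.998], [-0.002, 0.998, -0.062], [-1.0, -0.002, 0.002]]
force: [0.0, 0.4, 3.9]
width: 0.0189
```

Request:
{"fn": "arm_command", "kwargs": {"angular": [[0, 0, 0], [0, 0, 0], [0, 0, 0]], "xyz": [[0, 0, -0.0005], [0, 0, -0.001], [0, 0, -0.001]], "claw": [255, 255, 255]}}

```text
time_s: 13.7
tcp_pos: [0.5057, -0.3981, 0.1521]
tcp_rot: [[0.002, 0.062, 0.998], [-0.003, 0.998, -0.062], [-1.0, -0.003, 0.003]]
force: [-0.5, 0.3, 6.2]
width: 0.0189
```

Request:
{"fn": "arm_command", "kwargs": {"angular": [[0, 0, 0], [0, 0, 0], [0, 0, 0], [0, 0, 0], [0, 0, 0]], "xyz": [[0, 0, 0.02], [0, 0, 0.045], [0, 0, 0.075], [0, 0, 0.105], [0, 0, 0.125]], "claw": [255, 255, 255, 255, 255]}}

```text
time_s: 14.12
tcp_pos: [0.5056, -0.3977, 0.2777]
tcp_rot: [[0.003, 0.062, 0.998], [-0.002, 0.998, -0.062], [-1.0, -0.002, 0.003]]
force: [-0.5, -0.9, 0.5]
width: 0.0188
```

Request:
{"fn": "arm_command", "kwargs": {"angular": [[0, 0, 0], [0, 0, 0], [0, 0, 0], [0, 0, 0], [0, 0, 0]], "xyz": [[0.01, 0.016, 0], [0.03, 0.05, 0], [0.05, 0.085, 0], [0.07, 0.12, 0], [0.09, 0.15, 0]], "claw": [255, 255, 255, 255, 255]}}

```text
time_s: 14.53
tcp_pos: [0.5957, -0.2453, 0.2744]
tcp_rot: [[-0.0, 0.062, 0.998], [0.001, 0.998, -0.062], [-1.0, 0.001, -0.0]]
force: [-0.5, -0.8, -0.8]
width: 0.0192
```

Request:
{"fn": "arm_command", "kwargs": {"angular": [[0, 0, 0], [0, 0, 0], [0, 0, 0], [0, 0, 0], [0, 0, 0]], "xyz": [[0.015, 0.025, 0], [0.023, 0.0405, 0], [0.023, 0.0405, 0], [0.023, 0.0405, 0], [0.023, 0.0405, 0]], "claw": [255, 255, 255, 255, 255]}}

```text
time_s: 14.95
tcp_pos: [0.6178, -0.2075, 0.2743]
tcp_rot: [[-0.001, 0.062, 0.998], [-0.0, 0.998, -0.062], [-1.0, -0.0, -0.001]]
force: [-0.2, 0.4, -0.4]
width: 0.019
```

```bash
python3 - <<'E'
from h import *
np.set_printoptions(precision=4,suppress=True)
im=snap("scene"); print(locate("scene","bottle_amber",BOT,np.array([.6185,-.2075])))
s=sensors.state(); t=s["tcp_pos"]; print(t,s["force"],s["width"],s["q"])
p=proj("scene",[t+[0,0,-.1401],t+[0,0,-.0716]]); print(p)
x,y=p[0].astype(int); o=cv2.resize(im[y-110:y+70,x-90:x+90],None,fx=3,fy=3,interpolation=2); cv2.imwrite("pics/g3.png",o[:,:,::-1])
E
```

```text
(array([ 0.6158, -0.2105]), np.float64(0.9068478345870972), (np.float64(253.0), np.float64(238.0)))
[ 0.6176 -0.2082  0.2746] [-0.3148  0.3325 -0.7946] 0.01914993119712458 [-0.4119  0.3213  0.9556 -0.0004  1.8648 -0.3484]
[[249.9511 212.1407]
 [247.7779 191.1983]]
```

View pics/g3.png

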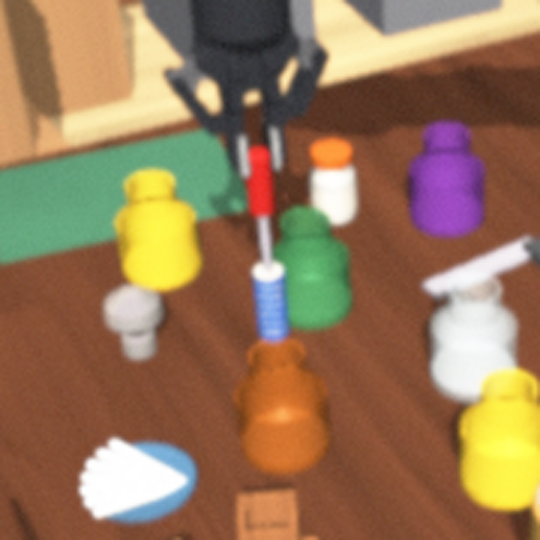

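Request:
{"fn": "arm_command", "kwargs": {"angular": [[0, 0, 0], [0, 0, 0], [0, 0, 0], [0, 0, 0], [0, 0, 0]], "xyz": [[0, 0, -0.025], [0, 0, -0.05], [0, 0, -0.08], [0, 0, -0.105], [0, 0, -0.115]], "claw": [255, 255, 255, 255, 255]}}

```text
time_s: 15.47
tcp_pos: [0.6154, -0.2074, 0.1546]
tcp_rot: [[-0.007, 0.064, 0.998], [0.003, 0.998, -0.064], [-1.0, 0.003, -0.007]]
force: [-0.3, 0.5, -1.8]
width: 0.0187
```

Request:
{"fn": "arm_command", "kwargs": {"angular": [[0, 0, 0], [0, 0, 0], [0, 0, 0], [0, 0, 0], [0, 0, 0]], "xyz": [[0, 0, -0.001], [0, 0, -0.003], [0, 0, -0.005], [0, 0, -0.006], [0, 0, -0.006]], "claw": [255, 255, 255, 255, 255]}}

```text
time_s: 15.88
tcp_pos: [0.6189, -0.2074, 0.1556]
tcp_rot: [[0.003, 0.062, 0.998], [-0.001, 0.998, -0.062], [-1.0, -0.001, 0.003]]
force: [0.5, 0.3, 0.1]
width: 0.0189
```

Request:
{"fn": "arm_command", "kwargs": {"angular": [[0, 0, 0], [0, 0, 0], [0, 0, 0]], "xyz": [[0, 0, -0.0005], [0, 0, -0.001], [0, 0, -0.001]], "claw": [255, 255, 255]}}

```text
time_s: 16.13
tcp_pos: [0.6183, -0.2069, 0.1531]
tcp_rot: [[0.001, 0.062, 0.998], [-0.0, 0.998, -0.062], [-1.0, -0.0, 0.001]]
force: [0.1, 0.4, -0.6]
width: 0.0187
```

Request:
{"fn": "arm_command", "kwargs": {"angular": [[0, 0, 0], [0, 0, 0], [0, 0, 0]], "xyz": [[0, 0, -0.0005], [0, 0, -0.001], [0, 0, -0.001]], "claw": [255, 255, 255]}}

```text
time_s: 16.38
tcp_pos: [0.6182, -0.207, 0.1522]
tcp_rot: [[0.001, 0.062, 0.998], [-0.0, 0.998, -0.062], [-1.0, -0.0, 0.001]]
force: [0.9, -0.4, 2.3]
width: 0.0192
```

Request:
{"fn": "arm_command", "kwargs": {"angular": [[0, 0, 0], [0, 0, 0], [0, 0, 0]], "xyz": [[0, 0, -0.0005], [0, 0, -0.001], [0, 0, -0.001]], "claw": [255, 255, 255]}}

```text
time_s: 16.63
tcp_pos: [0.6185, -0.2071, 0.1521]
tcp_rot: [[0.002, 0.062, 0.998], [-0.001, 0.998, -0.062], [-1.0, -0.001, 0.002]]
force: [-0.4, 0.7, 5.1]
width: 0.0191
```

Request:
{"fn": "arm_command", "kwargs": {"angular": [[0, 0, 0], [0, 0, 0], [0, 0, 0], [0, 0, 0], [0, 0, 0]], "xyz": [[0, 0, 0.02], [0, 0, 0.045], [0, 0, 0.07], [0, 0, 0.09], [0, 0, 0.09]], "claw": [255, 255, 255, 255, 255]}}

```text
time_s: 17.05
tcp_pos: [0.6199, -0.2077, 0.2462]
tcp_rot: [[0.009, 0.062, 0.998], [-0.004, 0.998, -0.062], [-1.0, -0.003, 0.009]]
force: [0.6, -0.9, 0.9]
width: 0.0191
```

Request:
{"fn": "arm_command", "kwargs": {"angular": [[0, 0, 0], [0, 0, 0], [0, 0, 0], [0, 0, 0], [0, 0, 0]], "xyz": [[0, 0, -0.025], [0, 0, -0.05], [0, 0, -0.07], [0, 0, -0.08], [0, 0, -0.083]], "claw": [255, 255, 255, 255, 255]}}

```text
time_s: 17.47
tcp_pos: [0.6161, -0.206, 0.1526]
tcp_rot: [[-0.007, 0.062, 0.998], [0.003, 0.998, -0.062], [-1.0, 0.003, -0.008]]
force: [-0.2, -0.8, -0.8]
width: 0.0194
```

Request:
{"fn": "arm_command", "kwargs": {"angular": [[0, 0, 0], [0, 0, 0], [0, 0, 0], [0, 0, 0], [0, 0, 0]], "xyz": [[0, 0, -0.002], [0, 0, -0.004], [0, 0, -0.006], [0, 0, -0.007], [0, 0, -0.0075]], "claw": [255, 255, 255, 255, 255]}}

```text
time_s: 17.88
tcp_pos: [0.6189, -0.2073, 0.1522]
tcp_rot: [[0.003, 0.062, 0.998], [-0.001, 0.998, -0.062], [-1.0, -0.001, 0.003]]
force: [-1.6, -0.0, 3.5]
width: 0.0192
```

Request:
{"fn": "arm_command", "kwargs": {"angular": [[0, 0, 0], [0, 0, 0]], "xyz": [[0, 0, 0], [0, 0, 0]], "claw": [255, 255]}}

```text
time_s: 18.05
tcp_pos: [0.6188, -0.2072, 0.1522]
tcp_rot: [[0.003, 0.062, 0.998], [-0.001, 0.998, -0.062], [-1.0, -0.001, 0.003]]
force: [-0.8, 0.8, 5.0]
width: 0.0189
```

Request:
{"fn": "arm_command", "kwargs": {"angular": [[0, 0, 0], [0, 0, 0], [0, 0, 0], [0, 0, 0], [0, 0, 0]], "xyz": [[0, 0, 0.02], [0, 0, 0.045], [0, 0, 0.075], [0, 0, 0.105], [0, 0, 0.125]], "claw": [255, 255, 255, 255, 255]}}

```text
time_s: 18.47
tcp_pos: [0.6186, -0.2071, 0.2783]
tcp_rot: [[0.003, 0.062, 0.998], [-0.001, 0.998, -0.062], [-1.0, -0.001, 0.003]]
force: [0.1, 0.1, -0.5]
width: 0.019
```

Request:
{"fn": "arm_command", "kwargs": {"angular": [[0, 0, 0], [0, 0, 0], [0, 0, 0], [0, 0, 0], [0, 0, 0]], "xyz": [[0.01, 0.02, 0], [0.025, 0.05, 0], [0.043, 0.085, 0], [0.06, 0.12, 0], [0.073, 0.145, 0]], "claw": [255, 255, 255, 255, 255]}}

```text
time_s: 18.88
tcp_pos: [0.692, -0.0589, 0.2745]
tcp_rot: [[-0.001, 0.06, 0.998], [0.001, 0.998, -0.06], [-1.0, 0.001, -0.001]]
force: [0.1, -0.0, -0.9]
width: 0.0192
```

Request:
{"fn": "arm_command", "kwargs": {"angular": [[0, 0, 0], [0, 0, 0], [0, 0, 0], [0, 0, 0], [0, 0, 0]], "xyz": [[0.0082, 0.016, 0], [0.0082, 0.016, 0], [0.0082, 0.016, 0], [0.0082, 0.016, 0], [0.0082, 0.016, 0]], "claw": [255, 255, 255, 255, 255]}}

```text
time_s: 19.3
tcp_pos: [0.699, -0.0473, 0.2752]
tcp_rot: [[-0.0, 0.063, 0.998], [-0.0, 0.998, -0.063], [-1.0, -0.0, -0.0]]
force: [-0.4, -0.6, -0.4]
width: 0.0186
```

```bash
python3 - <<'E'
from h import *
np.set_printoptions(precision=4,suppress=True)
im=snap("scene"); 
s=sensors.state(); t=s["tcp_pos"]; print(t,s["force"],s["width"])
p=proj("scene",[t+[0,0,-.1401],t+[0,0,-.0716]]); print(p)
x,y=p[0].astype(int); o=cv2.resize(im[y-80:y+90,x-85:x+85],None,fx=3.3,fy=3.3,interpolation=2); cv2.imwrite("pics/g4.png",o[:,:,::-1])
E
```

```text
[ 0.699  -0.0474  0.2754] [ 0.6046 -0.0654 -0.6453] 0.019098276716844807
[[245.2389 257.6339]
 [242.5865 235.9276]]
```

View pics/g4.png

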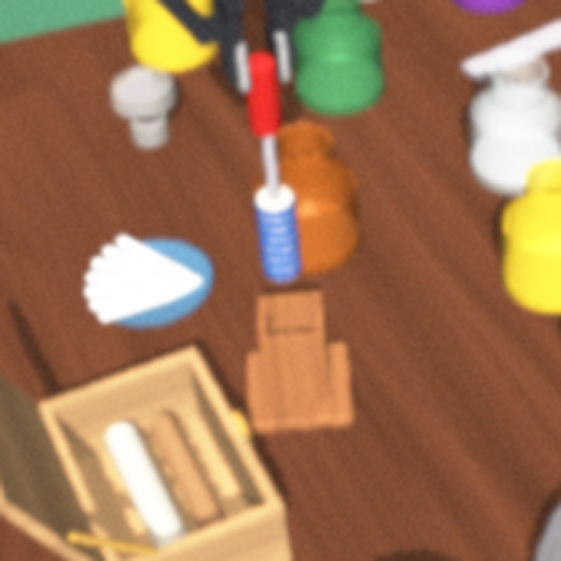

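Request:
{"fn": "arm_command", "kwargs": {"angular": [[0, 0, 0], [0, 0, 0], [0, 0, 0], [0, 0, 0], [0, 0, 0]], "xyz": [[0.0007, 0.0007, -0.015], [0.0007, 0.0007, -0.03], [0.0007, 0.0007, -0.045], [0.0007, 0.0007, -0.06], [0.0007, 0.0007, -0.07]], "claw": [255, 255, 255, 255, 255]}}

```text
time_s: 19.77
tcp_pos: [0.6992, -0.0465, 0.2036]
tcp_rot: [[-0.002, 0.063, 0.998], [0.0, 0.998, -0.063], [-1.0, -0.0, -0.002]]
force: [-0.1, -0.2, -0.7]
width: 0.019
```

Request:
{"fn": "arm_command", "kwargs": {"angular": [[0, 0, 0], [0, 0, 0], [0, 0, 0], [0, 0, 0], [0, 0, 0]], "xyz": [[0, 0, -0.01], [0, 0, -0.025], [0, 0, -0.038], [0, 0, -0.045], [0, 0, -0.045]], "claw": [255, 255, 255, 255, 255]}}

```text
time_s: 20.18
tcp_pos: [0.6997, -0.0454, 0.1593]
tcp_rot: [[-0.001, 0.062, 0.998], [0.0, 0.998, -0.062], [-1.0, 0.0, -0.001]]
force: [-0.1, -0.9, -0.6]
width: 0.0186
```

Request:
{"fn": "arm_command", "kwargs": {"angular": [[0, 0, 0], [0, 0, 0], [0, 0, 0], [0, 0, 0]], "xyz": [[0, 0, -0.0005], [0, 0, -0.001], [0, 0, -0.0015], [0, 0, -0.0015]], "claw": [255, 255, 255, 255]}}

```text
time_s: 20.52
tcp_pos: [0.7002, -0.0452, 0.1591]
tcp_rot: [[0.001, 0.062, 0.998], [-0.0, 0.998, -0.062], [-1.0, -0.0, 0.001]]
force: [0.2, 0.4, -0.4]
width: 0.0189
```

Request:
{"fn": "arm_command", "kwargs": {"angular": [[0, 0, 0], [0, 0, 0], [0, 0, 0]], "xyz": [[0, 0, -0.0005], [0, 0, -0.001], [0, 0, -0.001]], "claw": [255, 255, 255]}}

```text
time_s: 20.77
tcp_pos: [0.7002, -0.0452, 0.1582]
tcp_rot: [[0.001, 0.062, 0.998], [-0.0, 0.998, -0.062], [-1.0, -0.0, 0.001]]
force: [-0.6, 1.0, 0.9]
width: 0.0189
```

Request:
{"fn": "arm_command", "kwargs": {"angular": [[0, 0, 0], [0, 0, 0], [0, 0, 0], [0, 0, 0], [0, 0, 0]], "xyz": [[0, 0, 0], [0, 0, 0], [0, 0, 0], [0, 0, 0], [0, 0, 0]], "claw": [190, 150, 100, 50, 0]}}

```text
time_s: 21.18
tcp_pos: [0.7001, -0.0452, 0.1577]
tcp_rot: [[0.0, 0.062, 0.998], [-0.0, 0.998, -0.062], [-1.0, -0.0, 0.0]]
force: [0.1, 0.3, -0.5]
width: 0.0693
```

Request:
{"fn": "arm_command", "kwargs": {"angular": [[0, 0, 0], [0, 0, 0], [0, 0, 0]], "xyz": [[0, 0, 0], [0, 0, 0], [0, 0, 0]], "claw": [0, 0, 0]}}

```text
time_s: 21.43
tcp_pos: [0.7001, -0.0452, 0.1578]
tcp_rot: [[0.0, 0.062, 0.998], [-0.0, 0.998, -0.062], [-1.0, -0.0, 0.0]]
force: [0.5, -0.9, 0.8]
width: 0.0857
```

Request:
{"fn": "arm_command", "kwargs": {"angular": [[0, 0, 0], [0, 0, 0], [0, 0, 0], [0, 0, 0], [0, 0, 0]], "xyz": [[0, 0, 0.02], [0, 0, 0.045], [0, 0, 0.07], [0, 0, 0.095], [0, 0, 0.12]], "claw": [0, 0, 0, 0, 0]}}

```text
time_s: 21.85
tcp_pos: [0.6999, -0.0452, 0.279]
tcp_rot: [[0.0, 0.062, 0.998], [-0.0, 0.998, -0.062], [-1.0, -0.0, 0.0]]
force: [1.1, -0.1, -0.1]
width: 0.0856
```

```bash
cat > bl.py <<'E'
from h import *
np.set_printoptions(precision=4,suppress=True)
def bottles(xs):
  for c in("scene","top"):
    snap(c)
    for n,xy in xs.items(): print(c,n,locate(c,"bottle_"+n,BOT,np.array(xy)))
  s=sensors.state(); print(s["time_s"],s["tcp_pos"],s["force"],s["width"],s["q"])
E
python3 -c "
from bl import *
bottles(dict(clear=(.41,-.212),green=(.5055,-.3975),amber=(.6185,-.2075)))"; python3 m2.py
```

```text
scene clear (array([ 0.409 , -0.2137]), np.float64(0.8357710242271423), (np.float64(315.0), np.float64(214.0)))
scene green None
scene amber (array([ 0.616, -0.208]), np.float64(0.8205141425132751), (np.float64(255.0), np.float64(236.0)))
top clear (array([ 0.4112, -0.2111]), np.float64(0.9663052558898926), (np.float64(358.0), np.float64(280.0)))
top green (array([ 0.5058, -0.3958]), np.float64(0.9472465515136719), (np.float64(412.0), np.float64(253.0)))
top amber (array([ 0.6211, -0.2066]), np.float64(0.9179286360740662), (np.float64(356.0), np.float64(220.0)))
22.25 [ 0.6994 -0.0452  0.2752] [-0.3186  0.248  -0.3249] 0.08530544865850079 [-0.1453  0.4496  0.7835 -0.      1.9126 -0.0836]
scene 219 (array([ 0.6999, -0.0464]), np.float64(0.9214460253715515))
top 0 (array([ 0.695, -0.045]), np.float64(0.0))
[0.4667 0.0792 0.157 ] [0.4692 0.0882 0.157 ] drum [0.4687 0.0799 0.102 ] [0.4675 0.0833 0.102 ]
[0.4523 0.1073 0.157 ]
[0.4848 0.0531 0.157 ]
[0.4889 0.0641 0.157 ]
[0.45  0.112 0.157]
```

Request:
{"fn": "arm_command", "kwargs": {"angular": [[0, 0, 0], [0, 0, 0], [0, 0, 0], [0, 0, 0], [0, 0, 0]], "xyz": [[-0.01, -0.02, 0], [-0.027, -0.055, 0], [-0.045, -0.09, 0], [-0.063, -0.125, 0], [-0.081, -0.1623, 0]], "claw": [0, 0, 0, 0, 0]}}

```text
time_s: 22.77
tcp_pos: [0.618, -0.2082, 0.277]
tcp_rot: [[-0.001, 0.06, 0.998], [0.001, 0.998, -0.06], [-1.0, 0.0, -0.001]]
force: [1.1, -1.1, -0.5]
width: 0.0856
```

Request:
{"fn": "arm_command", "kwargs": {"angular": [[0, 0, 0], [0, 0, 0], [0, 0, 0], [0, 0, 0], [0, 0, 0]], "xyz": [[0, 0, -0.01], [0, 0, -0.045], [0, 0, -0.085], [0, 0, -0.12], [0, 0, -0.135]], "claw": [0, 0, 0, 0, 0]}}

```text
time_s: 23.18
tcp_pos: [0.6157, -0.2062, 0.1351]
tcp_rot: [[-0.01, 0.062, 0.998], [0.004, 0.998, -0.062], [-1.0, 0.004, -0.01]]
force: [-0.3, 0.6, -0.9]
width: 0.0857
```

Request:
{"fn": "arm_command", "kwargs": {"angular": [[0, 0, 0], [0, 0, 0], [0, 0, 0], [0, 0, 0], [0, 0, 0]], "xyz": [[0, 0, 0], [0, 0, -0.015], [0, 0, -0.03], [0, 0, -0.045], [0, 0, -0.055]], "claw": [0, 0, 0, 0, 0]}}

```text
time_s: 23.6
tcp_pos: [0.6195, -0.2075, 0.0879]
tcp_rot: [[0.001, 0.062, 0.998], [-0.0, 0.998, -0.062], [-1.0, -0.0, 0.001]]
force: [0.2, -0.2, -0.8]
width: 0.0857
```

Request:
{"fn": "arm_command", "kwargs": {"angular": [[0, 0, 0], [0, 0, 0]], "xyz": [[0, 0, 0], [0, 0, 0]], "claw": [0, 0]}}

```text
time_s: 23.77
tcp_pos: [0.6193, -0.2075, 0.0882]
tcp_rot: [[0.0, 0.062, 0.998], [-0.0, 0.998, -0.062], [-1.0, -0.0, 0.0]]
force: [0.1, -0.7, 0.7]
width: 0.0858
```

Down a bit (to about 0.083), then close.

Request:
{"fn": "arm_command", "kwargs": {"angular": [[0, 0, 0], [0, 0, 0], [0, 0, 0], [0, 0, 0], [0, 0, 0]], "xyz": [[0, 0, -0.003], [0, 0, -0.005], [0, 0, -0.005], [0, 0, -0.005], [0, 0, -0.005]], "claw": [0, 0, 60, 120, 200]}}

```text
time_s: 24.18
tcp_pos: [0.6192, -0.2076, 0.0832]
tcp_rot: [[0.001, 0.062, 0.998], [-0.0, 0.998, -0.062], [-1.0, -0.0, 0.001]]
force: [-0.4, -1.0, -0.9]
width: 0.0513
```

Request:
{"fn": "arm_command", "kwargs": {"angular": [[0, 0, 0], [0, 0, 0], [0, 0, 0], [0, 0, 0], [0, 0, 0]], "xyz": [[0, 0, 0], [0, 0, 0], [0, 0, 0], [0, 0, 0], [0, 0, 0]], "claw": [255, 255, 255, 255, 255]}}

```text
time_s: 24.6
tcp_pos: [0.6191, -0.2076, 0.0828]
tcp_rot: [[0.0, 0.062, 0.998], [-0.0, 0.998, -0.062], [-1.0, -0.0, 0.0]]
force: [-0.4, 0.6, -1.1]
width: -0.0006
```

Request:
{"fn": "arm_command", "kwargs": {"angular": [[0, 0, 0], [0, 0, 0], [0, 0, 0], [0, 0, 0], [0, 0, 0]], "xyz": [[0, 0, 0.003], [0, 0, 0.008], [0, 0, 0.014], [0, 0, 0.02], [0, 0, 0.02]], "claw": [255, 255, 255, 255, 255]}}

```text
time_s: 25.02
tcp_pos: [0.6202, -0.208, 0.1054]
tcp_rot: [[0.004, 0.062, 0.998], [-0.002, 0.998, -0.062], [-1.0, -0.001, 0.004]]
force: [-0.0, -0.7, -0.0]
width: -0.0001
```

```bash
python3 - <<'E'
from h import *
im=snap("scene"); s=sensors.state(); print(s["tcp_pos"],s["force"],s["width"])
o=cv2.resize(im[130:310,160:340],None,fx=3.2,fy=3.2,interpolation=2); cv2.imwrite("pics/g5.png",o[:,:,::-1])
E
```

```text
[ 0.61994021 -0.20792996  0.10459557] [-0.04787145 -0.34423837 -0.04109266] -0.00039687872475794607
```

View pics/g5.png

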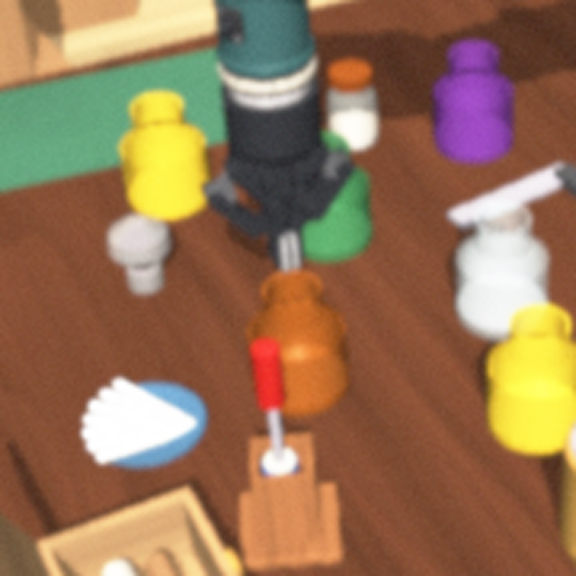

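```bash
python3 - <<'E'
from bl import *
bottles(dict(clear=(.41,-.212),green=(.5055,-.3975),amber=(.6185,-.2075)))
K,d,T=cal("scene"); snap("scene")
print([(x["conf"],world("scene",x["point"])) for x in finder.spot_in("scene","bottle_amber")])
E
```

```text
scene clear (array([ 0.4086, -0.2128]), np.float64(0.8769862651824951), (np.float64(316.0), np.float64(214.0)))
scene green (array([ 0.4959, -0.3909]), np.float64(0.4285714626312256), (np.float64(267.0), np.float64(198.0)))
scene amber None
top clear (array([ 0.4098, -0.2116]), np.float64(0.6495124697685242), (np.float64(361.0), np.float64(281.0)))
top green (array([ 0.5058, -0.3947]), np.float64(0.9532181024551392), (np.float64(411.0), np.float64(253.0)))
top amber None
25.4667 [ 0.6189 -0.2075  0.1023] [ 0.4585 -0.0528  0.3675] 0.00024716965871885766 [-0.4103  0.352   1.2563  0.      1.534  -0.3485]
[(0.93, array([ 0.6257, -0.1775,  0.0722])), (0.79, array([ 0.4688, -0.0447,  0.0712])), (0.71, array([ 0.6265, -0.5154,  0.0678])), (0.71, array([0.5105, 0.2943, 0.0318])), (0.46, array([0.4707, 0.0857, 0.1435]))]
```

```bash
python3 - <<'E'
from bl import *
t=sensors.state()["tcp_pos"]; c=np.array([.6185,-.2075,0]); print(t)
for nm,P in (("tcp",t),("rimc",c+[0,0,.11]),("rim front",c+[.026*.49,.026*.87,.11]),("rim back",c-[.026*.49,.026*.87,-.11]),("base",c)): print(nm,proj("scene",[P])[0], ((proj("scene",[P])[0]-[160,130])*3.2).round())
im=snap("scene"); 
for d in finder.masks_of("scene","bottle_amber"):
    m=d["pixels"]; ys,xs=np.nonzero(m); print(d["conf"],xs.mean(),ys.mean(),m.sum())
    if 240<xs.mean()<270 and m.sum()<3000: print(fit("scene",m,BOT,(.6185,-.2075)))
# red/orange colour mask fit
hsv=cv2.cvtColor(im,cv2.COLOR_RGB2HSV); a=(hsv[...,0]>6)&(hsv[...,0]<15)&(hsv[...,1]>190)&(hsv[...,2]>90); a=cc(a,(254,240)); print(a.sum(),fit("scene",a,BOT,(.6185,-.2075)))
o=cv2.resize(im[185:270,215:295],None,fx=7,fy=7,interpolation=2); cv2.imwrite("pics/g6.png",o[:,:,::-1])
E
```

```text
[ 0.6189 -0.2075  0.1025]
tcp [250.5618 221.6989] [290. 293.]
rimc [250.4895 219.5044] [290. 286.]
rim front [249.4629 225.523 ] [286. 306.]
rim back [251.4855 213.6675] [293. 268.]
base [253.6209 249.4717] [300. 382.]
0.98 254.5095948827292 235.955223880597 938
(array([ 0.6173, -0.2085]), np.float64(0.7905745506286621))
0.71 210.5351213282248 179.06130268199234 783
0.6 327.18079584775086 248.25259515570934 1156
815 (array([ 0.6183, -0.208 ]), np.float64(0.6919851303100586))
```

View pics/g6.png

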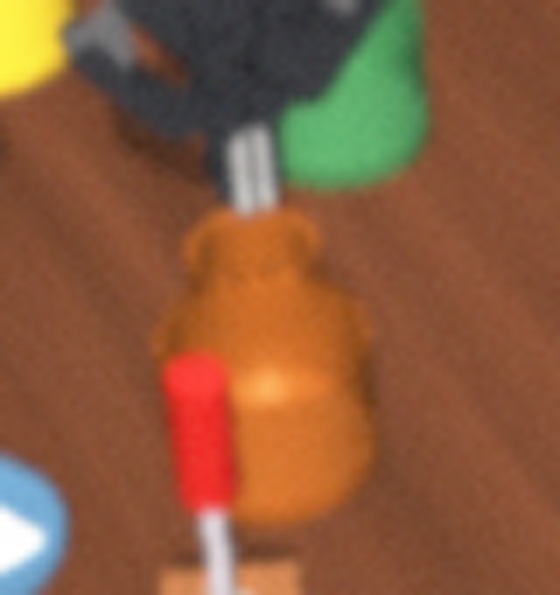

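Request:
{"fn": "arm_command", "kwargs": {"angular": [[0, 0, 0], [0, 0, 0], [0, 0, 0], [0, 0, 0], [0, 0, 0]], "xyz": [[0, 0, 0.02], [0, 0, 0.04], [0, 0, 0.04], [0, 0, 0.04], [0, 0, 0.04]], "claw": [255, 255, 100, 0, 0]}}

```text
time_s: 26.08
tcp_pos: [0.6188, -0.2074, 0.142]
tcp_rot: [[-0.001, 0.062, 0.998], [0.0, 0.998, -0.062], [-1.0, 0.0, -0.001]]
force: [-0.2, 0.4, 0.6]
width: 0.036
```

Request:
{"fn": "arm_command", "kwargs": {"angular": [[0, 0, 0], [0, 0, 0], [0, 0, 0], [0, 0, 0], [0, 0, 0]], "xyz": [[0, 0, 0], [0, 0, 0], [0, 0, 0], [0, 0, 0], [0, 0, 0]], "claw": [0, 0, 0, 0, 0]}}

```text
time_s: 26.5
tcp_pos: [0.6189, -0.2075, 0.1422]
tcp_rot: [[-0.001, 0.062, 0.998], [0.0, 0.998, -0.062], [-1.0, 0.0, -0.001]]
force: [0.7, -0.2, 0.3]
width: 0.0851
```

Request:
{"fn": "arm_command", "kwargs": {"angular": [[0, 0, 0], [0, 0, 0], [0, 0, 0], [0, 0, 0], [0, 0, 0]], "xyz": [[0, 0, -0.02], [0, 0, -0.04], [0, 0, -0.06], [0, 0, -0.072], [0, 0, -0.075]], "claw": [0, 0, 0, 0, 0]}}

```text
time_s: 26.92
tcp_pos: [0.6172, -0.2067, 0.0642]
tcp_rot: [[-0.005, 0.062, 0.998], [0.002, 0.998, -0.062], [-1.0, 0.002, -0.006]]
force: [0.2, 0.2, -0.4]
width: 0.0851
```

Request:
{"fn": "arm_command", "kwargs": {"angular": [[0, 0, 0], [0, 0, 0]], "xyz": [[0, 0, 0], [0, 0, 0]], "claw": [0, 0]}}

```text
time_s: 27.08
tcp_pos: [0.6196, -0.2078, 0.0687]
tcp_rot: [[0.001, 0.062, 0.998], [-0.001, 0.998, -0.062], [-1.0, -0.001, 0.001]]
force: [-0.0, -0.1, 0.1]
width: 0.0855
```

```bash
python3 - <<'E'
from h import *
im=snap("scene"); s=sensors.state(); print(s["tcp_pos"],s["force"],s["width"], proj("scene",[s["tcp_pos"]]))
o=cv2.resize(im[170:280,190:300],None,fx=5,fy=5,interpolation=2); cv2.imwrite("pics/g7.png",o[:,:,::-1])
E
```

```text
[ 0.62002327 -0.20797671  0.06944524] [-0.20334793 -0.92660578 -1.00813859] 0.08538061334280646 [[251.10938873 231.00858965]]
```

View pics/g7.png

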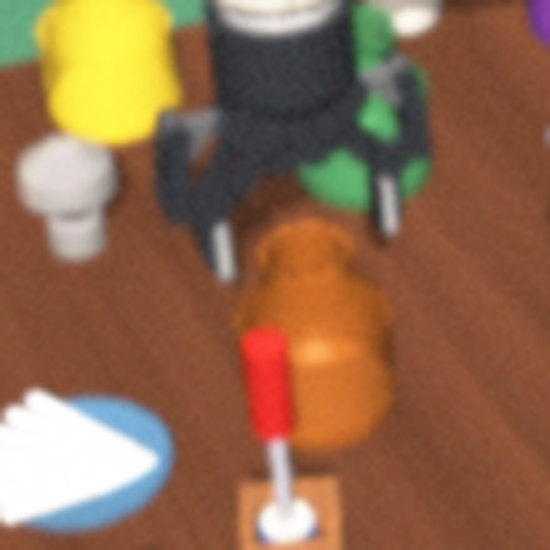

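Request:
{"fn": "arm_command", "kwargs": {"angular": [[0, 0, 0], [0, 0, 0], [0, 0, 0], [0, 0, 0], [0, 0, 0]], "xyz": [[0, 0, -0.004], [0, 0, -0.008], [0, 0, -0.008], [0, 0, -0.008], [0, 0, -0.008]], "claw": [0, 0, 60, 120, 200]}}

```text
time_s: 27.55
tcp_pos: [0.6191, -0.2076, 0.0598]
tcp_rot: [[0.0, 0.062, 0.998], [-0.0, 0.998, -0.062], [-1.0, -0.0, 0.0]]
force: [3.9, 0.2, 5.3]
width: 0.0514
```

Request:
{"fn": "arm_command", "kwargs": {"angular": [[0, 0, 0], [0, 0, 0], [0, 0, 0], [0, 0, 0], [0, 0, 0]], "xyz": [[0, 0, 0], [0, 0, 0], [0, 0, 0], [0, 0, 0], [0, 0, 0]], "claw": [255, 255, 255, 255, 255]}}

```text
time_s: 27.97
tcp_pos: [0.6197, -0.2078, 0.0604]
tcp_rot: [[0.002, 0.062, 0.998], [-0.001, 0.998, -0.062], [-1.0, -0.0, 0.002]]
force: [1.9, 0.1, 2.7]
width: 0.0498
```

Request:
{"fn": "arm_command", "kwargs": {"angular": [[0, 0, 0], [0, 0, 0], [0, 0, 0], [0, 0, 0], [0, 0, 0]], "xyz": [[0, 0, 0.005], [0, 0, 0.025], [0, 0, 0.055], [0, 0, 0.09], [0, 0, 0.125]], "claw": [255, 255, 255, 255, 255]}}

```text
time_s: 28.38
tcp_pos: [0.6171, -0.2068, 0.183]
tcp_rot: [[-0.007, 0.062, 0.998], [0.003, 0.998, -0.062], [-1.0, 0.002, -0.007]]
force: [0.4, -1.4, -3.9]
width: 0.05
```

Request:
{"fn": "arm_command", "kwargs": {"angular": [[0, 0, 0], [0, 0, 0], [0, 0, 0], [0, 0, 0], [0, 0, 0]], "xyz": [[0, 0, 0.03], [-0.002, 0.01, 0.05], [-0.006, 0.03, 0.055], [-0.012, 0.065, 0.055], [-0.018, 0.1, 0.055]], "claw": [255, 255, 255, 255, 255]}}

```text
time_s: 28.8
tcp_pos: [0.6, -0.1073, 0.2387]
tcp_rot: [[-0.003, 0.064, 0.998], [0.001, 0.998, -0.064], [-1.0, 0.001, -0.003]]
force: [0.4, 0.2, -4.5]
width: 0.05
```

Request:
{"fn": "arm_command", "kwargs": {"angular": [[0, 0, 0], [0, 0, 0], [0, 0, 0], [0, 0, 0], [0, 0, 0]], "xyz": [[-0.006, 0.035, 0], [-0.012, 0.07, 0], [-0.018, 0.105, 0], [-0.024, 0.14, 0], [-0.03, 0.175, 0]], "claw": [255, 255, 255, 255, 255]}}

```text
time_s: 29.22
tcp_pos: [0.5692, 0.0689, 0.238]
tcp_rot: [[-0.004, 0.062, 0.998], [-0.0, 0.998, -0.062], [-1.0, -0.001, -0.004]]
force: [0.8, 0.7, -3.6]
width: 0.0498
```

Request:
{"fn": "arm_command", "kwargs": {"angular": [[0, 0, 0], [0, 0, 0], [0, 0, 0], [0, 0, 0], [0, 0, 0]], "xyz": [[-0.006, 0.035, 0], [-0.012, 0.07, 0], [-0.018, 0.105, 0], [-0.024, 0.14, 0], [-0.03, 0.175, 0]], "claw": [255, 255, 255, 255, 255]}}

```text
time_s: 29.63
tcp_pos: [0.5393, 0.2436, 0.2379]
tcp_rot: [[-0.004, 0.062, 0.998], [-0.002, 0.998, -0.062], [-1.0, -0.002, -0.004]]
force: [0.1, 0.4, -2.2]
width: 0.0499
```

Request:
{"fn": "arm_command", "kwargs": {"angular": [[0, 0, 0], [0, 0, 0], [0, 0, 0], [0, 0, 0], [0, 0, 0]], "xyz": [[-0.006, 0.03, 0], [-0.012, 0.06, 0], [-0.02, 0.09, 0], [-0.025, 0.11, 0], [-0.028, 0.1225, 0]], "claw": [255, 255, 255, 255, 255]}}

```text
time_s: 30.05
tcp_pos: [0.5109, 0.367, 0.2375]
tcp_rot: [[-0.004, 0.059, 0.998], [-0.002, 0.998, -0.059], [-1.0, -0.002, -0.004]]
force: [-0.2, -1.2, -2.8]
width: 0.05
```

Request:
{"fn": "arm_command", "kwargs": {"angular": [[0, 0, 0], [0, 0, 0], [0, 0, 0], [0, 0, 0]], "xyz": [[0, 0, 0], [0, 0, 0], [0, 0, 0], [0, 0, 0]], "claw": [255, 255, 255, 255]}}

```text
time_s: 30.38
tcp_pos: [0.5136, 0.3633, 0.2397]
tcp_rot: [[-0.0, 0.064, 0.998], [-0.001, 0.998, -0.064], [-1.0, -0.001, 0.0]]
force: [-0.6, 0.9, -2.8]
width: 0.0501
```

Request:
{"fn": "arm_command", "kwargs": {"angular": [[0, 0, 0], [0, 0, 0], [0, 0, 0], [0, 0, 0], [0, 0, 0]], "xyz": [[0, 0, -0.03], [0, 0, -0.065], [0, 0, -0.095], [0, 0, -0.12], [0, 0, -0.135]], "claw": [255, 255, 255, 255, 255]}}

```text
time_s: 30.8
tcp_pos: [0.5118, 0.3622, 0.1006]
tcp_rot: [[-0.005, 0.064, 0.998], [-0.004, 0.998, -0.064], [-1.0, -0.004, -0.005]]
force: [-0.8, 0.1, -4.4]
width: 0.0502
```

Request:
{"fn": "arm_command", "kwargs": {"angular": [[0, 0, 0], [0, 0, 0], [0, 0, 0], [0, 0, 0], [0, 0, 0]], "xyz": [[0, 0, -0.002], [0, 0, -0.006], [0, 0, -0.009], [0, 0, -0.01], [0, 0, -0.01]], "claw": [255, 255, 255, 255, 255]}}

```text
time_s: 31.22
tcp_pos: [0.5139, 0.3652, 0.0963]
tcp_rot: [[0.002, 0.062, 0.998], [0.001, 0.998, -0.062], [-1.0, 0.001, 0.002]]
force: [-0.4, -0.4, -4.1]
width: 0.0499
```

Request:
{"fn": "arm_command", "kwargs": {"angular": [[0, 0, 0], [0, 0, 0], [0, 0, 0]], "xyz": [[0, 0, -0.001], [0, 0, -0.001], [0, 0, -0.001]], "claw": [255, 255, 255]}}

```text
time_s: 31.47
tcp_pos: [0.5133, 0.3651, 0.0943]
tcp_rot: [[0.001, 0.062, 0.998], [0.0, 0.998, -0.062], [-1.0, 0.001, 0.001]]
force: [-0.3, -0.1, -4.0]
width: 0.05
```

Request:
{"fn": "arm_command", "kwargs": {"angular": [[0, 0, 0], [0, 0, 0], [0, 0, 0]], "xyz": [[0, 0, -0.001], [0, 0, -0.0015], [0, 0, -0.0015]], "claw": [255, 255, 255]}}

```text
time_s: 31.72
tcp_pos: [0.5129, 0.3649, 0.092]
tcp_rot: [[-0.0, 0.062, 0.998], [-0.0, 0.998, -0.062], [-1.0, -0.0, -0.0]]
force: [0.2, -0.6, -3.9]
width: 0.05
```

Request:
{"fn": "arm_command", "kwargs": {"angular": [[0, 0, 0], [0, 0, 0], [0, 0, 0]], "xyz": [[0, 0, -0.001], [0, 0, -0.0015], [0, 0, -0.0015]], "claw": [255, 255, 255]}}

```text
time_s: 31.97
tcp_pos: [0.5129, 0.3649, 0.0905]
tcp_rot: [[-0.0, 0.062, 0.998], [-0.0, 0.998, -0.062], [-1.0, -0.0, -0.0]]
force: [0.4, -0.7, -4.0]
width: 0.0498
```

Request:
{"fn": "arm_command", "kwargs": {"angular": [[0, 0, 0], [0, 0, 0], [0, 0, 0]], "xyz": [[0, 0, -0.001], [0, 0, -0.001], [0, 0, -0.001]], "claw": [255, 255, 255]}}

```text
time_s: 32.22
tcp_pos: [0.5131, 0.365, 0.0903]
tcp_rot: [[0.0, 0.062, 0.998], [0.0, 0.998, -0.062], [-1.0, 0.0, 0.0]]
force: [-1.6, -0.5, 0.2]
width: 0.0501
```

Request:
{"fn": "arm_command", "kwargs": {"angular": [[0, 0, 0], [0, 0, 0], [0, 0, 0]], "xyz": [[0, 0, -0.001], [0, 0, -0.001], [0, 0, -0.001]], "claw": [255, 255, 255]}}

```text
time_s: 32.47
tcp_pos: [0.5132, 0.365, 0.0903]
tcp_rot: [[0.001, 0.062, 0.998], [0.001, 0.998, -0.062], [-1.0, 0.001, 0.001]]
force: [-3.0, -2.8, 5.8]
width: 0.0501
```

Request:
{"fn": "arm_command", "kwargs": {"angular": [[0, 0, 0], [0, 0, 0], [0, 0, 0], [0, 0, 0], [0, 0, 0]], "xyz": [[0, 0, 0.0005], [0, 0, 0.0005], [0, 0, 0.0005], [0, 0, 0.0005], [0, 0, 0.0005]], "claw": [150, 100, 50, 0, 0]}}

```text
time_s: 32.88
tcp_pos: [0.5131, 0.3651, 0.0888]
tcp_rot: [[0.0, 0.062, 0.998], [0.0, 0.998, -0.062], [-1.0, 0.0, 0.0]]
force: [-0.4, -0.6, 0.4]
width: 0.085
```

Request:
{"fn": "arm_command", "kwargs": {"angular": [[0, 0, 0], [0, 0, 0], [0, 0, 0], [0, 0, 0], [0, 0, 0]], "xyz": [[0, 0, 0], [0, 0, 0], [0, 0, 0.02], [0, 0, 0.05], [0, 0, 0.085]], "claw": [0, 0, 0, 0, 0]}}

```text
time_s: 33.3
tcp_pos: [0.5117, 0.3642, 0.1721]
tcp_rot: [[-0.005, 0.062, 0.998], [-0.003, 0.998, -0.062], [-1.0, -0.003, -0.005]]
force: [0.3, 0.4, 0.0]
width: 0.0854
```

Request:
{"fn": "arm_command", "kwargs": {"angular": [[0, 0, 0], [0, 0, 0], [0, 0, 0], [0, 0, 0], [0, 0, 0]], "xyz": [[0, 0, 0.035], [0, 0, 0.07], [0, -0.02, 0.075], [0, -0.055, 0.075], [0, -0.09, 0.075]], "claw": [0, 0, 0, 0, 0]}}

```text
time_s: 33.72
tcp_pos: [0.5134, 0.275, 0.2506]
tcp_rot: [[0.003, 0.059, 0.998], [0.001, 0.998, -0.059], [-1.0, 0.001, 0.003]]
force: [1.0, -1.1, -0.0]
width: 0.0856
```

```bash
python3 -c "
from bl import *
bottles(dict(clear=(.41,-.212),green=(.5055,-.3975),amber=(.5135,.365)))"
```

```text
scene clear None
scene green (array([ 0.5038, -0.3976]), np.float64(0.9565446972846985), (np.float64(262.0), np.float64(192.0)))
scene amber (array([0.496 , 0.3517]), np.float64(0.9702290892601013), (np.float64(410.0), np.float64(371.0)))
top clear None
top green None
top amber (array([0.517 , 0.3786]), np.float64(0.40881532430648804), (np.float64(180.0), np.float64(249.0)))
34.1167 [0.5129 0.276  0.2489] [-0.3051  0.6999 -0.4349] 0.08501495612791225 [0.3961 0.1565 1.2053 0.0003 1.7801 0.4566]
```

Request:
{"fn": "arm_command", "kwargs": {"angular": [[0, 0, 0], [0, 0, 0], [0, 0, 0], [0, 0, 0], [0, 0, 0]], "xyz": [[0, -0.03, 0], [0, -0.065, 0], [0, -0.1, 0], [0, -0.135, 0], [0, -0.175, 0]], "claw": [0, 0, 0, 0, 0]}}

```text
time_s: 34.53
tcp_pos: [0.513, 0.1001, 0.249]
tcp_rot: [[-0.0, 0.058, 0.998], [0.001, 0.998, -0.058], [-1.0, 0.001, -0.0]]
force: [0.8, -0.4, -1.1]
width: 0.0855
```

Request:
{"fn": "arm_command", "kwargs": {"angular": [[0, 0, 0], [0, 0, 0], [0, 0, 0], [0, 0, 0], [0, 0, 0]], "xyz": [[0, -0.038, 0], [0, -0.076, 0], [0, -0.114, 0], [0, -0.152, 0], [0, -0.19, 0]], "claw": [0, 0, 0, 0, 0]}}

```text
time_s: 34.95
tcp_pos: [0.5133, -0.0909, 0.2492]
tcp_rot: [[0.0, 0.06, 0.998], [0.0, 0.998, -0.06], [-1.0, 0.0, 0.0]]
force: [0.7, -0.6, 0.2]
width: 0.0857
```

Request:
{"fn": "arm_command", "kwargs": {"angular": [[0, 0, 0], [0, 0, 0], [0, 0, 0], [0, 0, 0], [0, 0, 0]], "xyz": [[0, -0.038, 0], [0, -0.076, 0], [0, -0.114, 0], [-0.003, -0.152, 0], [-0.0055, -0.19, 0]], "claw": [0, 0, 0, 0, 0]}}

```text
time_s: 35.37
tcp_pos: [0.508, -0.2812, 0.2489]
tcp_rot: [[0.0, 0.06, 0.998], [0.0, 0.998, -0.06], [-1.0, 0.0, 0.0]]
force: [0.7, -0.5, 0.4]
width: 0.0854
```

Request:
{"fn": "arm_command", "kwargs": {"angular": [[0, 0, 0], [0, 0, 0], [0, 0, 0], [0, 0, 0], [0, 0, 0]], "xyz": [[-0.001, -0.035, 0], [-0.002, -0.065, 0], [-0.003, -0.09, 0], [-0.003, -0.105, 0], [-0.003, -0.1175, 0]], "claw": [0, 0, 0, 0, 0]}}

```text
time_s: 35.78
tcp_pos: [0.505, -0.3988, 0.2482]
tcp_rot: [[-0.001, 0.062, 0.998], [0.001, 0.998, -0.062], [-1.0, 0.001, -0.001]]
force: [-0.5, 0.3, 0.3]
width: 0.0853
```

```bash
python3 - <<'E'
from bl import *
bottles(dict(clear=(.41,-.212),green=(.5055,-.3975),amber=(.5135,.365)))
snap("top","t9.png"); print([(x["conf"],world("top",x["point"])) for x in finder.spot_in("top","bottle_clear")])
E
```

```text
scene clear (array([ 0.4088, -0.2131]), np.float64(0.8719980716705322), (np.float64(316.0), np.float64(214.0)))
scene green (array([ 0.5033, -0.3985]), np.float64(0.9512403011322021), (np.float64(262.0), np.float64(192.0)))
scene amber (array([0.4953, 0.3525]), np.float64(0.9538660645484924), (np.float64(411.0), np.float64(371.0)))
top clear (array([ 0.4116, -0.2105]), np.float64(0.9519622325897217), (np.float64(358.0), np.float64(280.0)))
top green (array([ 0.5102, -0.3997]), np.float64(0.3548027276992798), (np.float64(418.0), np.float64(251.0)))
top amber (array([0.5196, 0.374 ]), np.float64(0.9408923983573914), (np.float64(186.0), np.float64(246.0)))
36.1833 [ 0.505  -0.3963  0.2498] [0.1302 0.2766 0.4041] 0.08503302212425166 [-0.7538  0.2932  1.04    0.0003  1.8077 -0.6937]
[(0.81, array([ 0.4162, -0.2083,  0.0719])), (0.24, array([ 0.6966, -0.0441,  0.1497]))]
```

Request:
{"fn": "arm_command", "kwargs": {"angular": [[0, 0, 0], [0, 0, 0], [0, 0, 0], [0, 0, 0], [0, 0, 0]], "xyz": [[0, 0, -0.02], [0, 0, -0.055], [0, 0, -0.09], [0, 0, -0.12], [0, 0, -0.135]], "claw": [0, 0, 0, 0, 0]}}

```text
time_s: 36.7
tcp_pos: [0.5027, -0.3952, 0.109]
tcp_rot: [[-0.005, 0.061, 0.998], [0.005, 0.998, -0.061], [-1.0, 0.005, -0.006]]
force: [-0.1, -0.1, -0.8]
width: 0.0854
```

Request:
{"fn": "arm_command", "kwargs": {"angular": [[0, 0, 0], [0, 0, 0], [0, 0, 0], [0, 0, 0], [0, 0, 0]], "xyz": [[0, 0, -0.01], [0, 0, -0.025], [0, 0, -0.04], [0, 0, -0.05], [0, 0, -0.053]], "claw": [0, 0, 0, 0, 0]}}

```text
time_s: 37.12
tcp_pos: [0.5041, -0.3968, 0.0598]
tcp_rot: [[-0.002, 0.061, 0.998], [0.001, 0.998, -0.061], [-1.0, 0.001, -0.002]]
force: [-0.2, 0.0, -0.2]
width: 0.0858
```

Request:
{"fn": "arm_command", "kwargs": {"angular": [[0, 0, 0], [0, 0, 0], [0, 0, 0], [0, 0, 0], [0, 0, 0]], "xyz": [[0, 0, 0], [0, 0, 0], [0, 0, 0], [0, 0, 0], [0, 0, 0]], "claw": [0, 0, 60, 120, 200]}}

```text
time_s: 37.53
tcp_pos: [0.505, -0.398, 0.0624]
tcp_rot: [[0.001, 0.062, 0.998], [-0.001, 0.998, -0.062], [-1.0, -0.001, 0.002]]
force: [-1.4, 0.4, 2.7]
width: 0.0513
```

Request:
{"fn": "arm_command", "kwargs": {"angular": [[0, 0, 0], [0, 0, 0], [0, 0, 0], [0, 0, 0], [0, 0, 0]], "xyz": [[0, 0, 0], [0, 0, 0], [0, 0, 0], [0, 0, 0], [0, 0, 0]], "claw": [255, 255, 255, 255, 255]}}

```text
time_s: 37.95
tcp_pos: [0.5054, -0.3986, 0.063]
tcp_rot: [[0.003, 0.062, 0.998], [-0.003, 0.998, -0.062], [-1.0, -0.003, 0.003]]
force: [1.5, -1.1, 6.7]
width: 0.0497
```

Request:
{"fn": "arm_command", "kwargs": {"angular": [[0, 0, 0], [0, 0, 0], [0, 0, 0], [0, 0, 0], [0, 0, 0]], "xyz": [[0, 0, 0.005], [0, 0, 0.025], [0, 0, 0.055], [0, 0, 0.09], [0, 0, 0.125]], "claw": [255, 255, 255, 255, 255]}}

```text
time_s: 38.37
tcp_pos: [0.5032, -0.3961, 0.1844]
tcp_rot: [[-0.005, 0.062, 0.998], [0.005, 0.998, -0.062], [-1.0, 0.005, -0.005]]
force: [0.9, -0.6, -3.3]
width: 0.0498
```

Request:
{"fn": "arm_command", "kwargs": {"angular": [[0, 0, 0], [0, 0, 0], [0, 0, 0], [0, 0, 0], [0, 0, 0]], "xyz": [[0, 0, 0.03], [0.001, 0.01, 0.05], [0.003, 0.03, 0.055], [0.007, 0.065, 0.055], [0.01, 0.1, 0.055]], "claw": [255, 255, 255, 255, 255]}}

```text
time_s: 38.78
tcp_pos: [0.514, -0.2968, 0.24]
tcp_rot: [[-0.002, 0.064, 0.998], [0.002, 0.998, -0.064], [-1.0, 0.002, -0.002]]
force: [1.0, 1.2, -3.4]
width: 0.0495
```

Request:
{"fn": "arm_command", "kwargs": {"angular": [[0, 0, 0], [0, 0, 0], [0, 0, 0], [0, 0, 0], [0, 0, 0]], "xyz": [[0.004, 0.037, 0], [0.008, 0.074, 0], [0.012, 0.111, 0], [0.016, 0.148, 0], [0.02, 0.185, 0]], "claw": [255, 255, 255, 255, 255]}}

```text
time_s: 39.2
tcp_pos: [0.5334, -0.1103, 0.2394]
tcp_rot: [[-0.004, 0.062, 0.998], [0.002, 0.998, -0.062], [-1.0, 0.001, -0.004]]
force: [0.4, -0.3, -2.5]
width: 0.0498
```

Request:
{"fn": "arm_command", "kwargs": {"angular": [[0, 0, 0], [0, 0, 0], [0, 0, 0], [0, 0, 0], [0, 0, 0]], "xyz": [[0.004, 0.037, 0], [0.008, 0.074, 0], [0.012, 0.111, 0], [0.016, 0.148, 0], [0.02, 0.185, 0]], "claw": [255, 255, 255, 255, 255]}}

```text
time_s: 39.62
tcp_pos: [0.5533, 0.0744, 0.2394]
tcp_rot: [[-0.004, 0.062, 0.998], [0.0, 0.998, -0.062], [-1.0, -0.0, -0.004]]
force: [0.7, -0.8, -2.9]
width: 0.0499
```

Request:
{"fn": "arm_command", "kwargs": {"angular": [[0, 0, 0], [0, 0, 0], [0, 0, 0], [0, 0, 0], [0, 0, 0]], "xyz": [[0.004, 0.037, 0], [0.008, 0.074, 0], [0.012, 0.111, 0], [0.016, 0.148, 0], [0.0186, 0.1885, 0]], "claw": [255, 255, 255, 255, 255]}}

```text
time_s: 40.03
tcp_pos: [0.5722, 0.2621, 0.2391]
tcp_rot: [[-0.004, 0.062, 0.998], [-0.002, 0.998, -0.062], [-1.0, -0.002, -0.004]]
force: [0.8, -0.5, -2.2]
width: 0.0495
```

Request:
{"fn": "arm_command", "kwargs": {"angular": [[0, 0, 0], [0, 0, 0], [0, 0, 0], [0, 0, 0]], "xyz": [[0, 0, 0], [0, 0, 0], [0, 0, 0], [0, 0, 0]], "claw": [255, 255, 255, 255]}}

```text
time_s: 40.37
tcp_pos: [0.5728, 0.2598, 0.2403]
tcp_rot: [[-0.002, 0.063, 0.998], [-0.001, 0.998, -0.063], [-1.0, -0.001, -0.002]]
force: [0.0, -0.8, -1.8]
width: 0.0493
```

Request:
{"fn": "arm_command", "kwargs": {"angular": [[0, 0, 0], [0, 0, 0], [0, 0, 0], [0, 0, 0], [0, 0, 0]], "xyz": [[0, 0, -0.03], [0, 0, -0.065], [0, 0, -0.095], [0, 0, -0.12], [0, 0, -0.135]], "claw": [255, 255, 255, 255, 255]}}

```text
time_s: 40.78
tcp_pos: [0.5711, 0.2583, 0.102]
tcp_rot: [[-0.006, 0.064, 0.998], [-0.002, 0.998, -0.064], [-1.0, -0.003, -0.006]]
force: [-0.2, -0.7, -3.5]
width: 0.0498
```

Request:
{"fn": "arm_command", "kwargs": {"angular": [[0, 0, 0], [0, 0, 0], [0, 0, 0], [0, 0, 0], [0, 0, 0]], "xyz": [[0, 0, -0.002], [0, 0, -0.006], [0, 0, -0.009], [0, 0, -0.011], [0, 0, -0.011]], "claw": [255, 255, 255, 255, 255]}}

```text
time_s: 41.2
tcp_pos: [0.5739, 0.2609, 0.0966]
tcp_rot: [[0.002, 0.062, 0.998], [0.001, 0.998, -0.062], [-1.0, 0.001, 0.002]]
force: [0.2, -0.0, -3.5]
width: 0.0497
```

Request:
{"fn": "arm_command", "kwargs": {"angular": [[0, 0, 0], [0, 0, 0], [0, 0, 0]], "xyz": [[0, 0, -0.001], [0, 0, -0.0015], [0, 0, -0.0015]], "claw": [255, 255, 255]}}

```text
time_s: 41.45
tcp_pos: [0.5733, 0.2611, 0.0942]
tcp_rot: [[0.001, 0.062, 0.998], [0.0, 0.998, -0.062], [-1.0, 0.0, 0.001]]
force: [-0.1, 1.5, -3.9]
width: 0.0499
```

Request:
{"fn": "arm_command", "kwargs": {"angular": [[0, 0, 0], [0, 0, 0], [0, 0, 0]], "xyz": [[0, 0, -0.001], [0, 0, -0.001], [0, 0, -0.001]], "claw": [255, 255, 255]}}

```text
time_s: 41.7
tcp_pos: [0.5734, 0.2612, 0.0932]
tcp_rot: [[0.001, 0.061, 0.998], [0.0, 0.998, -0.061], [-1.0, 0.001, 0.001]]
force: [1.0, 0.3, -1.3]
width: 0.0497
```

Touching down. One millimetre more, release and rise, then on towards the clear bottle.

Request:
{"fn": "arm_command", "kwargs": {"angular": [[0, 0, 0], [0, 0, 0], [0, 0, 0]], "xyz": [[0, 0, -0.001], [0, 0, -0.001], [0, 0, -0.001]], "claw": [255, 255, 255]}}

```text
time_s: 41.95
tcp_pos: [0.5735, 0.2616, 0.093]
tcp_rot: [[0.002, 0.061, 0.998], [0.001, 0.998, -0.061], [-1.0, 0.001, 0.002]]
force: [-2.4, 1.5, 3.3]
width: 0.0495
```

Request:
{"fn": "arm_command", "kwargs": {"angular": [[0, 0, 0], [0, 0, 0], [0, 0, 0], [0, 0, 0], [0, 0, 0]], "xyz": [[0, 0, 0], [0, 0, 0], [0, 0, 0], [0, 0, 0], [0, 0, 0]], "claw": [150, 100, 50, 0, 0]}}

```text
time_s: 42.37
tcp_pos: [0.5729, 0.2604, 0.091]
tcp_rot: [[-0.001, 0.062, 0.998], [-0.001, 0.998, -0.062], [-1.0, -0.001, -0.001]]
force: [0.9, 0.9, 0.3]
width: 0.0843
```

Request:
{"fn": "arm_command", "kwargs": {"angular": [[0, 0, 0], [0, 0, 0], [0, 0, 0], [0, 0, 0], [0, 0, 0]], "xyz": [[0, 0, 0], [0, 0, 0], [0, 0, 0.02], [0, 0, 0.05], [0, 0, 0.085]], "claw": [0, 0, 0, 0, 0]}}

```text
time_s: 42.78
tcp_pos: [0.5716, 0.2603, 0.1746]
tcp_rot: [[-0.006, 0.062, 0.998], [-0.002, 0.998, -0.062], [-1.0, -0.003, -0.006]]
force: [0.9, -0.1, -0.6]
width: 0.0853
```

Request:
{"fn": "arm_command", "kwargs": {"angular": [[0, 0, 0], [0, 0, 0], [0, 0, 0], [0, 0, 0], [0, 0, 0]], "xyz": [[0, 0, 0.035], [0, 0, 0.07], [-0.007, -0.02, 0.075], [-0.019, -0.055, 0.075], [-0.031, -0.09, 0.075]], "claw": [0, 0, 0, 0, 0]}}

```text
time_s: 43.2
tcp_pos: [0.5423, 0.1707, 0.2528]
tcp_rot: [[0.003, 0.059, 0.998], [0.0, 0.998, -0.059], [-1.0, 0.0, 0.003]]
force: [0.3, -0.3, -0.2]
width: 0.0855
```

Request:
{"fn": "arm_command", "kwargs": {"angular": [[0, 0, 0], [0, 0, 0], [0, 0, 0], [0, 0, 0], [0, 0, 0]], "xyz": [[-0.012, -0.035, 0], [-0.024, -0.07, 0], [-0.036, -0.105, 0], [-0.048, -0.14, 0], [-0.06, -0.175, 0]], "claw": [0, 0, 0, 0, 0]}}

```text
time_s: 43.62
tcp_pos: [0.4812, -0.0056, 0.2518]
tcp_rot: [[0.001, 0.061, 0.998], [-0.0, 0.998, -0.061], [-1.0, -0.0, 0.001]]
force: [0.3, -0.6, 0.2]
width: 0.0854
```

Request:
{"fn": "arm_command", "kwargs": {"angular": [[0, 0, 0], [0, 0, 0], [0, 0, 0], [0, 0, 0], [0, 0, 0]], "xyz": [[-0.012, -0.035, 0], [-0.024, -0.07, 0], [-0.036, -0.105, 0], [-0.048, -0.135, 0], [-0.055, -0.155, 0]], "claw": [0, 0, 0, 0, 0]}}

```text
time_s: 44.03
tcp_pos: [0.4257, -0.1617, 0.2519]
tcp_rot: [[-0.0, 0.064, 0.998], [-0.001, 0.998, -0.064], [-1.0, -0.001, 0.0]]
force: [0.4, 0.7, -0.8]
width: 0.0851
```

```bash
python3 - <<'E'
from bl import *
bottles(dict(clear=(.41,-.212)))
for c in("scene","top"):
  for n,xy in(("green",(.574,.26)),("amber",(.513,.365))):
    snap(c)
    for d in finder.masks_of(c,"bottle_"+n):
        ys,xs=np.nonzero(d["pixels"]); g=toz(c,xs.mean(),ys.mean(),.08)[:2]
        if np.hypot(*(g-xy))<.05 : print(c,n,fit(c,d["pixels"],BOT,xy,.03))
E
```

```text
scene clear (array([ 0.4085, -0.2142]), np.float64(0.8486599326133728), (np.float64(316.0), np.float64(214.0)))
top clear (array([ 0.4052, -0.2175]), np.float64(0.263203501701355), (np.float64(360.0), np.float64(281.0)))
44.2333 [ 0.427  -0.1592  0.2518] [-0.0023  0.5894  0.0924] 0.0850898845516009 [-0.4819 -0.1287  1.4884  0.0006  1.7818 -0.4186]
scene green (array([0.5714, 0.2628]), np.float64(0.9514895081520081))
scene amber (array([0.4732, 0.3493]), np.float64(0.977231502532959))
top green (array([0.5756, 0.2636]), np.float64(0.9660919308662415))
top amber (array([0.4772, 0.3491]), np.float64(0.9292976260185242))
```

Request:
{"fn": "arm_command", "kwargs": {"angular": [[0, 0, 0], [0, 0, 0], [0, 0, 0], [0, 0, 0], [0, 0, 0]], "xyz": [[-0.01, -0.03, 0], [-0.017, -0.0522, -0.015], [-0.017, -0.0522, -0.05], [-0.017, -0.0522, -0.085], [-0.017, -0.0522, -0.115]], "claw": [0, 0, 0, 0, 0]}}

```text
time_s: 45.05
tcp_pos: [0.4098, -0.2112, 0.1349]
tcp_rot: [[-0.0, 0.062, 0.998], [0.0, 0.998, -0.062], [-1.0, 0.0, -0.0]]
force: [0.3, -0.8, -0.9]
width: 0.0856
```

Request:
{"fn": "arm_command", "kwargs": {"angular": [[0, 0, 0], [0, 0, 0], [0, 0, 0], [0, 0, 0], [0, 0, 0]], "xyz": [[0, 0, -0.015], [0, 0, -0.035], [0, 0, -0.055], [0, 0, -0.07], [0, 0, -0.075]], "claw": [0, 0, 0, 0, 0]}}

```text
time_s: 45.47
tcp_pos: [0.4086, -0.2098, 0.0588]
tcp_rot: [[-0.004, 0.061, 0.998], [0.003, 0.998, -0.061], [-1.0, 0.003, -0.004]]
force: [-0.1, 0.1, -0.3]
width: 0.0855
```

Request:
{"fn": "arm_command", "kwargs": {"angular": [[0, 0, 0], [0, 0, 0], [0, 0, 0], [0, 0, 0], [0, 0, 0]], "xyz": [[0, 0, 0], [0, 0, 0], [0, 0, 0], [0, 0, 0], [0, 0, 0]], "claw": [0, 0, 60, 120, 200]}}

```text
time_s: 45.88
tcp_pos: [0.411, -0.2117, 0.063]
tcp_rot: [[0.002, 0.062, 0.998], [-0.001, 0.998, -0.062], [-1.0, -0.001, 0.002]]
force: [2.7, 0.1, 5.0]
width: 0.0517
```

Request:
{"fn": "arm_command", "kwargs": {"angular": [[0, 0, 0], [0, 0, 0], [0, 0, 0], [0, 0, 0], [0, 0, 0]], "xyz": [[0, 0, 0], [0, 0, 0], [0, 0, 0], [0, 0, 0], [0, 0, 0]], "claw": [255, 255, 255, 255, 255]}}

```text
time_s: 46.3
tcp_pos: [0.4114, -0.2119, 0.0635]
tcp_rot: [[0.003, 0.062, 0.998], [-0.002, 0.998, -0.062], [-1.0, -0.002, 0.003]]
force: [0.7, 0.2, 5.7]
width: 0.0499
```

Request:
{"fn": "arm_command", "kwargs": {"angular": [[0, 0, 0], [0, 0, 0], [0, 0, 0], [0, 0, 0], [0, 0, 0]], "xyz": [[0, 0, 0.005], [0, 0, 0.025], [0, 0, 0.055], [0, 0, 0.09], [0, 0, 0.125]], "claw": [255, 255, 255, 255, 255]}}

```text
time_s: 46.72
tcp_pos: [0.4088, -0.2104, 0.1862]
tcp_rot: [[-0.004, 0.062, 0.998], [0.002, 0.998, -0.062], [-1.0, 0.002, -0.004]]
force: [-0.2, -0.4, -4.0]
width: 0.0497
```

Request:
{"fn": "arm_command", "kwargs": {"angular": [[0, 0, 0], [0, 0, 0], [0, 0, 0], [0, 0, 0], [0, 0, 0]], "xyz": [[0, 0, 0.035], [0, 0, 0.06], [0.003, 0.02, 0.065], [0.007, 0.055, 0.065], [0.01, 0.09, 0.065]], "claw": [255, 255, 255, 255, 255]}}

```text
time_s: 47.13
tcp_pos: [0.4199, -0.1208, 0.2516]
tcp_rot: [[-0.001, 0.065, 0.998], [0.0, 0.998, -0.065], [-1.0, 0.0, -0.001]]
force: [1.3, -0.1, -2.9]
width: 0.0498
```

Request:
{"fn": "arm_command", "kwargs": {"angular": [[0, 0, 0], [0, 0, 0], [0, 0, 0], [0, 0, 0], [0, 0, 0]], "xyz": [[0.004, 0.037, 0], [0.008, 0.074, 0], [0.012, 0.111, 0], [0.016, 0.148, 0], [0.02, 0.185, 0]], "claw": [255, 255, 255, 255, 255]}}

```text
time_s: 47.55
tcp_pos: [0.4392, 0.0654, 0.2507]
tcp_rot: [[-0.002, 0.062, 0.998], [-0.0, 0.998, -0.062], [-1.0, -0.0, -0.002]]
force: [1.0, -0.4, -3.2]
width: 0.0499
```

Request:
{"fn": "arm_command", "kwargs": {"angular": [[0, 0, 0], [0, 0, 0], [0, 0, 0], [0, 0, 0], [0, 0, 0]], "xyz": [[0.004, 0.037, 0], [0.008, 0.074, 0], [0.011, 0.111, 0], [0.0128, 0.145, 0], [0.0128, 0.1715, 0]], "claw": [255, 255, 255, 255, 255]}}

```text
time_s: 47.97
tcp_pos: [0.452, 0.2378, 0.2502]
tcp_rot: [[-0.003, 0.06, 0.998], [-0.0, 0.998, -0.06], [-1.0, -0.001, -0.003]]
force: [0.2, -0.8, -3.0]
width: 0.0497
```

Request:
{"fn": "arm_command", "kwargs": {"angular": [[0, 0, 0], [0, 0, 0], [0, 0, 0], [0, 0, 0]], "xyz": [[0, 0, 0], [0, 0, 0], [0, 0, 0], [0, 0, 0]], "claw": [255, 255, 255, 255]}}

```text
time_s: 48.3
tcp_pos: [0.4528, 0.2342, 0.2512]
tcp_rot: [[-0.001, 0.063, 0.998], [-0.001, 0.998, -0.063], [-1.0, -0.001, -0.001]]
force: [0.0, 0.1, -2.4]
width: 0.0495
```

Request:
{"fn": "arm_command", "kwargs": {"angular": [[0, 0, 0], [0, 0, 0], [0, 0, 0], [0, 0, 0], [0, 0, 0]], "xyz": [[0, 0, -0.03], [0, 0, -0.065], [0, 0, -0.095], [0, 0, -0.12], [0, 0, -0.135]], "claw": [255, 255, 255, 255, 255]}}

```text
time_s: 48.72
tcp_pos: [0.4511, 0.233, 0.1129]
tcp_rot: [[-0.005, 0.064, 0.998], [-0.002, 0.998, -0.064], [-1.0, -0.003, -0.005]]
force: [-1.2, -0.2, -4.0]
width: 0.0497
```

Request:
{"fn": "arm_command", "kwargs": {"angular": [[0, 0, 0], [0, 0, 0], [0, 0, 0], [0, 0, 0]], "xyz": [[0, 0, -0.005], [0, 0, -0.01], [0, 0, -0.013], [0, 0, -0.013]], "claw": [255, 255, 255, 255]}}

```text
time_s: 49.05
tcp_pos: [0.4536, 0.235, 0.1046]
tcp_rot: [[0.001, 0.062, 0.998], [0.0, 0.998, -0.062], [-1.0, 0.001, 0.001]]
force: [-0.8, -0.3, -2.7]
width: 0.0496
```

Request:
{"fn": "arm_command", "kwargs": {"angular": [[0, 0, 0], [0, 0, 0], [0, 0, 0], [0, 0, 0], [0, 0, 0]], "xyz": [[0, 0, -0.004], [0, 0, -0.007], [0, 0, -0.008], [0, 0, -0.008], [0, 0, -0.008]], "claw": [255, 255, 255, 255, 255]}}

```text
time_s: 49.47
tcp_pos: [0.453, 0.2353, 0.0959]
tcp_rot: [[0.0, 0.062, 0.998], [0.0, 0.998, -0.062], [-1.0, 0.0, 0.0]]
force: [-0.1, 0.3, -3.7]
width: 0.0499
```

Request:
{"fn": "arm_command", "kwargs": {"angular": [[0, 0, 0], [0, 0, 0], [0, 0, 0]], "xyz": [[0, 0, -0.0005], [0, 0, -0.001], [0, 0, -0.001]], "claw": [255, 255, 255]}}

```text
time_s: 49.72
tcp_pos: [0.4529, 0.2353, 0.0947]
tcp_rot: [[0.0, 0.062, 0.998], [-0.0, 0.998, -0.062], [-1.0, -0.0, 0.0]]
force: [-0.8, -0.6, -2.4]
width: 0.0497
```

Request:
{"fn": "arm_command", "kwargs": {"angular": [[0, 0, 0], [0, 0, 0], [0, 0, 0]], "xyz": [[0, 0, -0.0005], [0, 0, -0.001], [0, 0, -0.001]], "claw": [255, 255, 255]}}

```text
time_s: 49.97
tcp_pos: [0.4529, 0.2353, 0.0936]
tcp_rot: [[-0.0, 0.062, 0.998], [-0.0, 0.998, -0.062], [-1.0, -0.0, -0.0]]
force: [0.4, -0.6, -2.7]
width: 0.0495
```

Request:
{"fn": "arm_command", "kwargs": {"angular": [[0, 0, 0], [0, 0, 0], [0, 0, 0]], "xyz": [[0, 0, -0.0005], [0, 0, -0.0015], [0, 0, -0.0015]], "claw": [255, 255, 255]}}

```text
time_s: 50.22
tcp_pos: [0.4531, 0.2354, 0.0935]
tcp_rot: [[0.001, 0.062, 0.998], [0.0, 0.998, -0.062], [-1.0, 0.0, 0.001]]
force: [-1.6, -1.2, 3.6]
width: 0.0491
```

Request:
{"fn": "arm_command", "kwargs": {"angular": [[0, 0, 0], [0, 0, 0]], "xyz": [[0, 0, -0.0005], [0, 0, -0.0005]], "claw": [255, 255]}}

```text
time_s: 50.38
tcp_pos: [0.4532, 0.2354, 0.0935]
tcp_rot: [[0.001, 0.062, 0.998], [0.0, 0.998, -0.062], [-1.0, 0.001, 0.001]]
force: [-3.3, -1.4, 6.2]
width: 0.0492
```

Request:
{"fn": "arm_command", "kwargs": {"angular": [[0, 0, 0], [0, 0, 0], [0, 0, 0], [0, 0, 0], [0, 0, 0]], "xyz": [[0, 0, 0], [0, 0, 0], [0, 0, 0], [0, 0, 0], [0, 0, 0]], "claw": [150, 100, 50, 0, 0]}}

```text
time_s: 50.8
tcp_pos: [0.453, 0.2353, 0.0915]
tcp_rot: [[0.0, 0.062, 0.998], [-0.0, 0.998, -0.062], [-1.0, -0.0, 0.0]]
force: [0.3, 0.4, 0.1]
width: 0.0844
```

Request:
{"fn": "arm_command", "kwargs": {"angular": [[0, 0, 0], [0, 0, 0], [0, 0, 0], [0, 0, 0], [0, 0, 0]], "xyz": [[0, 0, 0], [0, 0, 0], [0, 0, 0.02], [0, 0, 0.05], [0, 0, 0.085]], "claw": [0, 0, 0, 0, 0]}}

```text
time_s: 51.22
tcp_pos: [0.4514, 0.2346, 0.1751]
tcp_rot: [[-0.005, 0.062, 0.998], [-0.002, 0.998, -0.062], [-1.0, -0.002, -0.005]]
force: [1.0, -0.5, -0.5]
width: 0.0853
```

Request:
{"fn": "arm_command", "kwargs": {"angular": [[0, 0, 0], [0, 0, 6], [0, 0, 12], [0, 0, 18], [0, 0, 24]], "xyz": [[0, 0, 0.035], [0, 0, 0.06], [0.004, -0.035, 0.06], [0.008, -0.07, 0.06], [0.011, -0.105, 0.06]], "claw": [0, 0, 0, 0, 0]}}

```text
time_s: 51.63
tcp_pos: [0.4643, 0.1296, 0.2375]
tcp_rot: [[0.002, -0.356, 0.934], [0.0, 0.934, 0.356], [-1.0, -0.001, 0.002]]
force: [1.6, -0.5, 0.0]
width: 0.0855
```

Request:
{"fn": "arm_command", "kwargs": {"angular": [[0, 0, 6], [0, 0, 12], [0, 0, 13], [0, 0, 13], [0, 0, 13]], "xyz": [[0.003, -0.035, 0], [0.004, -0.0483, 0], [0.004, -0.0483, 0], [0.004, -0.0483, 0], [0.004, -0.0483, 0]], "claw": [0, 0, 0, 0, 0]}}

```text
time_s: 52.05
tcp_pos: [0.4679, 0.0826, 0.2367]
tcp_rot: [[-0.0, -0.55, 0.835], [0.001, 0.835, 0.55], [-1.0, 0.001, 0.0]]
force: [-0.2, 0.3, -0.3]
width: 0.0854
```

```bash
cat > fin.py <<'E'
from bl import *
s=sensors.state(); print(s["time_s"],s["tcp_pos"],s["force"],s["q"])
for c in("scene","top"):
  snap(c)
  for n,xy in(("clear",(.454,.235)),("green",(.574,.262)),("amber",(.475,.349))):
    for d in finder.masks_of(c,"bottle_"+n):
        ys,xs=np.nonzero(d["pixels"]); g=toz(c,xs.mean(),ys.mean(),.08)[:2]
        if np.hypot(*(g-xy))<.05 : print(c,n,fit(c,d["pixels"],BOT,xy,.03))
E
python3 fin.py; python3 - <<'E'
from h import *
im=snap("scene"); t=snap("top")
a=cv2.resize(im[190:420,260:480],None,fx=2.1,fy=2.1,interpolation=2); b=cv2.resize(t[190:310,160:300],None,fx=2.3,fy=2.3,interpolation=2)
o=np.zeros((490,790,3),np.uint8); o[:a.shape[0],:a.shape[1]]=a; o[:b.shape[0],465:465+b.shape[1]]=b
cv2.imwrite("pics/g8.png",o[:,:,::-1])
E
```

```text
52.05 [0.4679 0.0826 0.2367] [-0.2441  0.3102 -0.3205] [ 0.0548 -0.0847  1.4781  0.0007  1.7482 -0.5279]
scene clear (array([0.4505, 0.2355]), np.float64(0.9606988430023193))
scene green (array([0.5715, 0.2626]), np.float64(0.958871066570282))
scene amber (array([0.473 , 0.3492]), np.float64(0.9678730964660645))
top clear (array([0.4553, 0.2395]), np.float64(0.49356138706207275))
top green (array([0.576 , 0.2674]), np.float64(0.6172193288803101))
top amber (array([0.4772, 0.3493]), np.float64(0.9605737924575806))
```

View pics/g8.png

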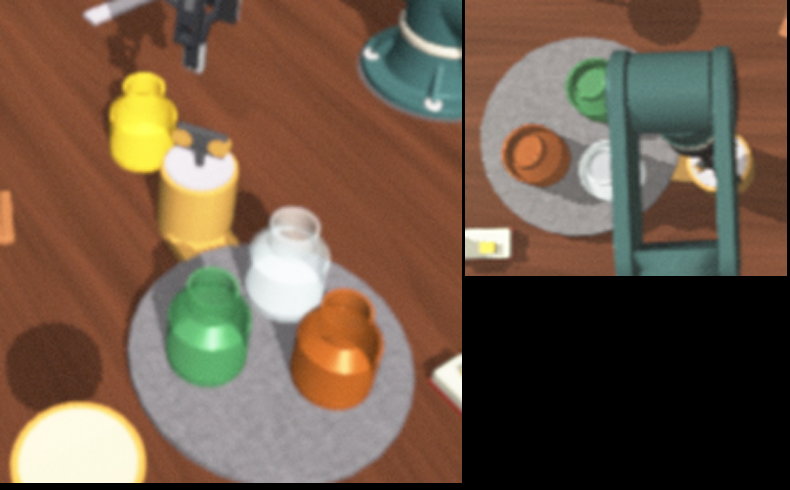

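Request:
{"fn": "arm_command", "kwargs": {"angular": [[0, 0, 0], [0, 0, 0], [0, 0, 0], [0, 0, 0], [0, 0, 0]], "xyz": [[0, 0, -0.03], [0, 0, -0.06], [0, 0, -0.09], [0, 0, -0.115], [0, 0, -0.125]], "claw": [0, 0, 0, 0, 0]}}

```text
time_s: 52.97
tcp_pos: [0.4652, 0.0818, 0.1074]
tcp_rot: [[-0.007, -0.551, 0.834], [-0.0, 0.834, 0.551], [-1.0, 0.004, -0.006]]
force: [-0.1, 1.0, -0.4]
width: 0.0851
```

Request:
{"fn": "arm_command", "kwargs": {"angular": [[0, 0, 0], [0, 0, 0], [0, 0, 0], [0, 0, 0], [0, 0, 0]], "xyz": [[0, 0, 0], [0, 0, 0], [0, 0, 0], [0, 0, 0], [0, 0, 0]], "claw": [0, 60, 120, 160, 180]}}

```text
time_s: 53.38
tcp_pos: [0.4692, 0.082, 0.1137]
tcp_rot: [[0.004, -0.551, 0.834], [0.0, 0.834, 0.551], [-1.0, -0.002, 0.003]]
force: [1.2, 0.2, 0.4]
width: 0.0384
```

Request:
{"fn": "arm_command", "kwargs": {"angular": [[0, 0, 0], [0, 0, 0], [0, 0, 0], [0, 0, 0], [0, 0, 0]], "xyz": [[0, 0, 0], [0, 0, 0], [0, 0, 0], [0, 0, 0], [0, 0, 0]], "claw": [200, 220, 255, 255, 255]}}

```text
time_s: 53.8
tcp_pos: [0.4692, 0.0824, 0.1128]
tcp_rot: [[0.004, -0.552, 0.834], [0.001, 0.834, 0.552], [-1.0, -0.001, 0.003]]
force: [4.0, 2.4, 3.1]
width: 0.0082
```

Request:
{"fn": "arm_command", "kwargs": {"angular": [[0, 0, 0], [0, 0, 0], [0, 0, 0], [0, 0, 0], [0, 0, 0]], "xyz": [[0, 0, 0], [0, 0, 0], [0, 0, 0], [0, 0, 0], [0, 0, 0]], "claw": [255, 255, 255, 255, 255]}}

```text
time_s: 54.22
tcp_pos: [0.4692, 0.0824, 0.1128]
tcp_rot: [[0.003, -0.552, 0.834], [0.001, 0.834, 0.552], [-1.0, -0.001, 0.003]]
force: [4.6, 2.8, 4.5]
width: 0.0085
```

```bash
python3 - <<'E'
from h import *
s=sensors.state(); print(s["tcp_pos"],s["force"],s["moment"],s["width"])
E
```

```text
[0.4692398  0.08235464 0.11277079] [4.5848283  2.75523974 4.51491104] [ 0.3940636  -0.71411047  0.01379661] 0.008547152285789665
```

Request:
{"fn": "arm_command", "kwargs": {"angular": [[0, 0, -6], [0, 0, -12], [0, 0, -18], [0, 0, -24], [0, 0, -30]], "xyz": [[0, 0, 0], [0, 0, 0], [0, 0, 0], [0, 0, 0], [0, 0, 0]], "claw": [255, 255, 255, 255, 255]}}

```text
time_s: 54.63
tcp_pos: [0.4692, 0.0823, 0.1128]
tcp_rot: [[0.003, -0.055, 0.998], [0.001, 0.998, 0.055], [-1.0, 0.001, 0.003]]
force: [5.5, 2.6, 4.5]
width: 0.0082
```

```bash
cat > k.py <<'E'
from h import *
np.set_printoptions(precision=3,suppress=True)
s=sensors.state(); R=s["tcp_rot"]; print(s["time_s"],s["tcp_pos"],"F",s["force"],"M",s["moment"],s["width"],"jaw",np.degrees(np.arctan2(R[1,2],R[0,2])),"q6",s["q"][5],"q1",s["q"][0],"eff6",s["effort"][5])
E
python3 k.py
```

```text
54.6333 [0.469 0.082 0.113] F [5.456 2.618 4.543] M [ 0.359 -0.709  0.164] 0.008208220690784846 jaw 3.181307897349423 q6 -0.0014076752468278858 q1 0.05416382046776933 eff6 -0.9280175529420376
```

Request:
{"fn": "arm_command", "kwargs": {"angular": [[0, 0, -6], [0, 0, -12], [0, 0, -18], [0, 0, -24], [0, 0, -30]], "xyz": [[0, 0, 0], [0, 0, 0], [0, 0, 0], [0, 0, 0], [0, 0, 0]], "claw": [255, 255, 255, 255, 255]}}

```text
time_s: 55.05
tcp_pos: [0.4692, 0.0824, 0.1128]
tcp_rot: [[0.003, 0.451, 0.892], [0.001, 0.892, -0.451], [-1.0, 0.002, 0.003]]
force: [5.3, 2.8, 4.6]
width: 0.0086
```

```bash
python3 k.py
```

```text
55.05 [0.469 0.082 0.113] F [5.329 2.824 4.603] M [ 0.428 -0.665  0.13 ] 0.008621515466197797 jaw -26.81759967095119 q6 0.5222176430591682 q1 0.05421151036045913 eff6 -0.9225768037140369
```

Request:
{"fn": "arm_command", "kwargs": {"angular": [[0, 0, -6], [0, 0, -12], [0, 0, -18], [0, 0, -24], [0, 0, -30]], "xyz": [[0, 0, 0], [0, 0, 0], [0, 0, 0], [0, 0, 0], [0, 0, 0]], "claw": [255, 255, 255, 255, 255]}}

```text
time_s: 55.47
tcp_pos: [0.4691, 0.0824, 0.1128]
tcp_rot: [[0.003, 0.837, 0.547], [0.001, 0.547, -0.837], [-1.0, 0.003, 0.001]]
force: [5.1, 3.2, 5.0]
width: 0.0083
```

```bash
python3 k.py
```

```text
55.4667 [0.469 0.082 0.113] F [5.145 3.187 5.029] M [ 0.439 -0.669  0.145] 0.00827658965140096 jaw -56.81607072873684 q6 1.0457902688838538 q1 0.054215686894334154 eff6 -0.9170130081474781
```

Request:
{"fn": "arm_command", "kwargs": {"angular": [[0, 0, -6], [0, 0, -12], [0, 0, -18], [0, 0, -24], [0, 0, -30]], "xyz": [[0, 0, 0], [0, 0, 0], [0, 0, 0], [0, 0, 0], [0, 0, 0]], "claw": [255, 255, 255, 255, 255]}}

```text
time_s: 55.88
tcp_pos: [0.4691, 0.0824, 0.1128]
tcp_rot: [[0.003, 0.998, 0.055], [0.001, 0.055, -0.998], [-1.0, 0.003, -0.001]]
force: [4.2, 2.7, 5.3]
width: 0.0086
```

Request:
{"fn": "arm_command", "kwargs": {"angular": [[0, 0, -6], [0, 0, -12], [0, 0, -18], [0, 0, -24], [0, 0, -30]], "xyz": [[0, 0, 0], [0, 0, 0], [0, 0, 0], [0, 0, 0], [0, 0, 0]], "claw": [255, 255, 255, 255, 255]}}

```text
time_s: 56.3
tcp_pos: [0.4691, 0.0825, 0.1128]
tcp_rot: [[0.003, 0.892, -0.451], [0.001, -0.451, -0.892], [-1.0, 0.002, -0.002]]
force: [4.3, 2.6, 4.4]
width: 0.0084
```

```bash
python3 k.py
```

```text
56.3 [0.469 0.082 0.113] F [4.326 2.56  4.419] M [ 0.446 -0.621  0.102] 0.00843806601329371 jaw -116.81235782563431 q6 2.0929374791327544 q1 0.0542375350314877 eff6 -0.9064245969057083
```

Request:
{"fn": "arm_command", "kwargs": {"angular": [[0, 0, -6], [0, 0, -12], [0, 0, -18], [0, 0, -18]], "xyz": [[0, 0, 0], [0, 0, 0], [0, 0, 0], [0, 0, 0]], "claw": [255, 255, 255, 255]}}

```text
time_s: 56.63
tcp_pos: [0.4691, 0.0825, 0.1128]
tcp_rot: [[0.003, 0.71, -0.704], [0.001, -0.704, -0.71], [-1.0, 0.001, -0.003]]
force: [4.0, 3.5, 4.3]
width: 0.0082
```

```bash
python3 k.py
```

```text
56.6333 [0.469 0.082 0.113] F [4.041 3.492 4.272] M [ 0.506 -0.672 -0.015] 0.008192312691726253 jaw -134.73598005584793 q6 2.405738249948349 q1 0.05422098990815799 eff6 0.5966665036976337
```

Request:
{"fn": "arm_command", "kwargs": {"angular": [[0, 0, 0], [0, 0, 0], [0, 0, 0], [0, 0, 0], [0, 0, 0]], "xyz": [[0, 0, 0], [0, 0, 0], [0, 0, 0], [0, 0, 0], [0, 0, 0]], "claw": [200, 150, 100, 50, 0]}}

```text
time_s: 57.05
tcp_pos: [0.4671, 0.0817, 0.111]
tcp_rot: [[-0.002, 0.713, -0.701], [-0.001, -0.701, -0.713], [-1.0, -0.001, 0.002]]
force: [0.5, -0.1, 1.0]
width: 0.0658
```

Request:
{"fn": "arm_command", "kwargs": {"angular": [[0, 0, 0], [0, 0, 0], [0, 0, 0], [0, 0, 0], [0, 0, 0]], "xyz": [[0, 0, 0], [0, 0, 0], [0, 0, 0.02], [0, 0, 0.045], [0, 0, 0.06]], "claw": [0, 0, 0, 0, 0]}}

```text
time_s: 57.47
tcp_pos: [0.4685, 0.082, 0.1738]
tcp_rot: [[0.002, 0.713, -0.701], [-0.0, -0.701, -0.713], [-1.0, 0.001, -0.001]]
force: [0.3, -0.5, 0.4]
width: 0.0856
```

Request:
{"fn": "arm_command", "kwargs": {"angular": [[0, 0, 7], [0, 0, 14], [0, 0, 21], [0, 0, 28], [0, 0, 35]], "xyz": [[0, 0, 0], [0, 0, 0], [0, 0, 0], [0, 0, 0], [0, 0, 0]], "claw": [0, 0, 0, 0, 0]}}

```text
time_s: 57.88
tcp_pos: [0.4679, 0.0819, 0.1718]
tcp_rot: [[-0.0, 0.987, -0.16], [-0.0, -0.16, -0.987], [-1.0, -0.0, 0.0]]
force: [-0.6, -0.5, -0.3]
width: 0.0851
```

Request:
{"fn": "arm_command", "kwargs": {"angular": [[0, 0, 7], [0, 0, 14], [0, 0, 21], [0, 0, 28], [0, 0, 35]], "xyz": [[0, 0, 0], [0, 0, 0], [0, 0, 0], [0, 0, 0], [0, 0, 0]], "claw": [0, 0, 0, 0, 0]}}

```text
time_s: 58.3
tcp_pos: [0.4678, 0.0819, 0.1717]
tcp_rot: [[-0.0, 0.9, 0.435], [-0.0, 0.435, -0.9], [-1.0, -0.0, 0.0]]
force: [0.4, 0.2, 0.4]
width: 0.0851
```

Request:
{"fn": "arm_command", "kwargs": {"angular": [[0, 0, 7], [0, 0, 14], [0, 0, 21], [0, 0, 28], [0, 0, 35]], "xyz": [[0, 0, 0], [0, 0, 0], [0, 0, 0], [0, 0, 0], [0, 0, 0]], "claw": [0, 0, 0, 0, 0]}}

```text
time_s: 58.72
tcp_pos: [0.4678, 0.0819, 0.1717]
tcp_rot: [[-0.0, 0.488, 0.873], [-0.0, 0.873, -0.488], [-1.0, -0.0, -0.0]]
force: [0.0, 0.1, -0.3]
width: 0.0854
```

Request:
{"fn": "arm_command", "kwargs": {"angular": [[0, 0, 7], [0, 0, 14], [0, 0, 21], [0, 0, 28], [0, 0, 35]], "xyz": [[0, 0, 0], [0, 0, 0], [0, 0, 0], [0, 0, 0], [0, 0, 0]], "claw": [0, 0, 0, 0, 0]}}

```text
time_s: 59.13
tcp_pos: [0.4678, 0.0819, 0.1717]
tcp_rot: [[-0.0, -0.101, 0.995], [-0.0, 0.995, 0.101], [-1.0, -0.0, -0.0]]
force: [0.6, -0.4, 0.4]
width: 0.0854
```

Request:
{"fn": "arm_command", "kwargs": {"angular": [[0, 0, 7], [0, 0, 14], [0, 0, 21], [0, 0, 28], [0, 0, 35]], "xyz": [[0, 0, 0], [0, 0, 0], [0, 0, 0], [0, 0, 0], [0, 0, 0]], "claw": [0, 0, 0, 0, 0]}}

```text
time_s: 59.55
tcp_pos: [0.4678, 0.0819, 0.1717]
tcp_rot: [[-0.0, -0.654, 0.757], [-0.0, 0.757, 0.654], [-1.0, 0.0, -0.0]]
force: [0.1, 0.2, -0.4]
width: 0.0853
```

Request:
{"fn": "arm_command", "kwargs": {"angular": [[0, 0, 5], [0, 0, 5], [0, 0, 5], [0, 0, 5]], "xyz": [[0, 0, 0], [0, 0, 0], [0, 0, 0], [0, 0, 0]], "claw": [0, 0, 0, 0]}}

```text
time_s: 59.88
tcp_pos: [0.4679, 0.082, 0.1717]
tcp_rot: [[0.0, -0.711, 0.703], [0.0, 0.703, 0.711], [-1.0, 0.0, 0.0]]
force: [0.1, -0.1, -0.1]
width: 0.0854
```

```bash
python3 k.py; python3 - <<'E'
from h import *
im=snap("scene"); t=snap("top")
a=cv2.resize(im[210:310,310:400],None,fx=4.5,fy=4.5,interpolation=2); b=cv2.resize(t[225:290,235:305],None,fx=5,fy=5,interpolation=2)
o=np.zeros((450,780,3),np.uint8); o[:a.shape[0],:a.shape[1]]=a; o[:b.shape[0],420:420+b.shape[1]]=b
cv2.imwrite("pics/g9.png",o[:,:,::-1])
E
```

```text
59.8833 [0.468 0.082 0.172] F [ 0.053 -0.123 -0.101] M [ 0.012  0.025 -0.026] 0.08536464717660111 jaw 45.35499319297925 q6 -0.7376436690380874 q1 0.053948321236001934 eff6 0.00471036764793098
```

View pics/g9.png

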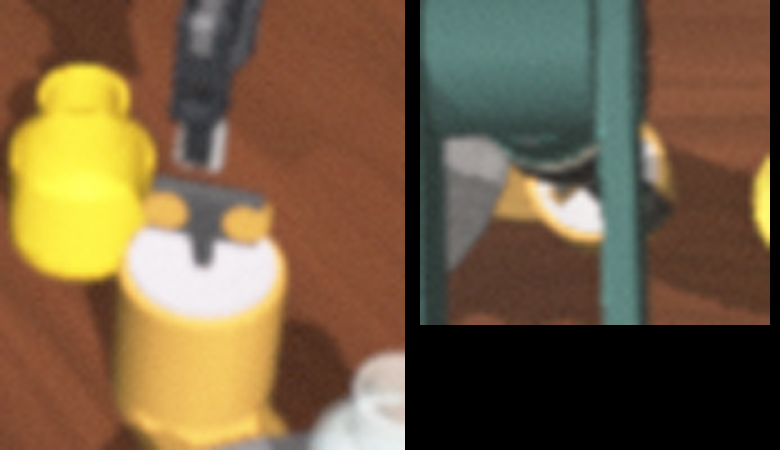

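Request:
{"fn": "arm_command", "kwargs": {"angular": [[0, 0, 0], [0, 0, 0], [0, 0, 0], [0, 0, 0], [0, 0, 0]], "xyz": [[0, 0, -0.02], [0, 0, -0.04], [0, 0, -0.055], [0, 0, -0.0587], [0, 0, -0.0587]], "claw": [0, 0, 0, 0, 0]}}

```text
time_s: 60.4
tcp_pos: [0.4669, 0.0819, 0.1116]
tcp_rot: [[-0.003, -0.712, 0.702], [-0.0, 0.702, 0.712], [-1.0, 0.002, -0.002]]
force: [0.4, 0.1, 1.0]
width: 0.0853
```

Request:
{"fn": "arm_command", "kwargs": {"angular": [[0, 0, 0], [0, 0, 0], [0, 0, 0], [0, 0, 0], [0, 0, 0]], "xyz": [[0, 0, 0], [0, 0, 0], [0, 0, 0], [0, 0, 0], [0, 0, 0]], "claw": [60, 120, 160, 190, 220]}}

```text
time_s: 60.82
tcp_pos: [0.4684, 0.082, 0.1138]
tcp_rot: [[0.001, -0.713, 0.701], [0.0, 0.701, 0.713], [-1.0, -0.001, 0.001]]
force: [0.4, 0.4, 0.1]
width: 0.0256
```

Request:
{"fn": "arm_command", "kwargs": {"angular": [[0, 0, 0], [0, 0, 0], [0, 0, 0], [0, 0, 0], [0, 0, 0]], "xyz": [[0, 0, 0], [0, 0, 0], [0, 0, 0], [0, 0, 0], [0, 0, 0]], "claw": [255, 255, 255, 255, 255]}}

```text
time_s: 61.23
tcp_pos: [0.4689, 0.0826, 0.1137]
tcp_rot: [[0.003, -0.713, 0.701], [0.001, 0.701, 0.713], [-1.0, -0.001, 0.003]]
force: [3.2, 2.9, 2.7]
width: 0.0084
```

Request:
{"fn": "arm_command", "kwargs": {"angular": [[0, 0, -6], [0, 0, -12], [0, 0, -18], [0, 0, -24], [0, 0, -30]], "xyz": [[0, 0, 0], [0, 0, 0], [0, 0, 0], [0, 0, 0], [0, 0, 0]], "claw": [255, 255, 255, 255, 255]}}

```text
time_s: 61.65
tcp_pos: [0.469, 0.0828, 0.1137]
tcp_rot: [[0.003, -0.262, 0.965], [0.002, 0.965, 0.262], [-1.0, 0.001, 0.003]]
force: [4.2, 4.0, 1.5]
width: 0.0084
```

```bash
python3 k.py
```

```text
61.65 [0.469 0.083 0.114] F [4.234 4.022 1.49 ] M [ 0.657 -0.534  0.121] 0.008434166870858142 jaw 15.196587433094509 q6 -0.2109242051537721 q1 0.054415171156922106 eff6 -0.8962426520884037
```

Request:
{"fn": "arm_command", "kwargs": {"angular": [[0, 0, -6], [0, 0, -12], [0, 0, -18], [0, 0, -24], [0, 0, -30]], "xyz": [[0, 0, 0], [0, 0, 0], [0, 0, 0], [0, 0, 0], [0, 0, 0]], "claw": [255, 255, 255, 255, 255]}}

```text
time_s: 62.07
tcp_pos: [0.4692, 0.0828, 0.1138]
tcp_rot: [[0.003, 0.256, 0.967], [0.002, 0.967, -0.256], [-1.0, 0.003, 0.003]]
force: [4.2, 4.1, 1.6]
width: 0.0085
```

Request:
{"fn": "arm_command", "kwargs": {"angular": [[0, 0, -6], [0, 0, -12], [0, 0, -18], [0, 0, -24], [0, 0, -30]], "xyz": [[0, 0, 0], [0, 0, 0], [0, 0, 0], [0, 0, 0], [0, 0, 0]], "claw": [255, 255, 255, 255, 255]}}

```text
time_s: 62.48
tcp_pos: [0.4694, 0.0828, 0.1142]
tcp_rot: [[0.004, 0.693, 0.721], [-0.001, 0.721, -0.693], [-1.0, 0.002, 0.004]]
force: [3.6, 1.3, 3.3]
width: 0.0084
```

```bash
python3 k.py
```

```text
62.4833 [0.469 0.083 0.114] F [3.642 1.271 3.294] M [ 0.389 -0.614  6.33 ] 0.008396250715599496 jaw -43.88301891529278 q6 0.8221648121586453 q1 0.05620179781218694 eff6 5.257832854986191
```

Request:
{"fn": "arm_command", "kwargs": {"angular": [[0, 0, -1], [0, 0, -1], [0, 0, -1]], "xyz": [[0, 0, 0], [0, 0, 0], [0, 0, 0]], "claw": [255, 255, 255]}}

```text
time_s: 62.73
tcp_pos: [0.4694, 0.0828, 0.1142]
tcp_rot: [[0.004, 0.704, 0.71], [-0.001, 0.71, -0.704], [-1.0, 0.003, 0.003]]
force: [4.8, 2.6, 4.1]
width: 0.0084
```

```bash
python3 k.py
```

```text
62.7333 [0.469 0.083 0.114] F [4.79  2.604 4.098] M [ 0.414 -0.854  6.202] 0.00836319935569622 jaw -44.739632928466364 q6 0.8369512415457089 q1 0.05604837866367247 eff6 6.230477392673492
```

Request:
{"fn": "arm_command", "kwargs": {"angular": [[0, 0, 0], [0, 0, 0], [0, 0, 0], [0, 0, 0], [0, 0, 0]], "xyz": [[0, 0, 0], [0, 0, 0], [0, 0, 0], [0, 0, 0], [0, 0, 0]], "claw": [200, 150, 100, 50, 0]}}

```text
time_s: 63.15
tcp_pos: [0.467, 0.0815, 0.1123]
tcp_rot: [[-0.003, 0.716, 0.698], [-0.0, 0.698, -0.716], [-1.0, -0.002, -0.002]]
force: [-0.7, -0.1, -0.1]
width: 0.0657
```

Request:
{"fn": "arm_command", "kwargs": {"angular": [[0, 0, 0], [0, 0, 0], [0, 0, 0], [0, 0, 0], [0, 0, 0]], "xyz": [[0, 0, 0], [0, 0, 0.02], [0, 0, 0.05], [0, 0, 0.085], [0, 0, 0.12]], "claw": [0, 0, 0, 0, 0]}}

```text
time_s: 63.57
tcp_pos: [0.467, 0.0818, 0.2336]
tcp_rot: [[-0.003, 0.715, 0.7], [-0.0, 0.7, -0.715], [-1.0, -0.002, -0.002]]
force: [0.8, -0.3, 0.3]
width: 0.0857
```

Request:
{"fn": "arm_command", "kwargs": {"angular": [[0, 0, 0], [0, 0, 0], [0, 0, 0], [0, 0, 0], [0, 0, 0]], "xyz": [[-0.02, -0.02, 0.02], [-0.045, -0.045, 0.04], [-0.07, -0.07, 0.06], [-0.09, -0.09, 0.07], [-0.09, -0.09, 0.07]], "claw": [0, 0, 0, 0, 0]}}

```text
time_s: 63.98
tcp_pos: [0.3763, -0.0106, 0.3072]
tcp_rot: [[0.007, 0.718, 0.696], [-0.003, 0.696, -0.718], [-1.0, 0.003, 0.007]]
force: [0.5, 0.7, 0.0]
width: 0.0853
```

```bash
python3 fin.py; python3 m2.py | head -2; python3 - <<'E'
from h import *
im=snap("scene"); cv2.imwrite("pics/end.png",cv2.resize(im[110:450,120:545],None,fx=1.7,fy=1.7,interpolation=2)[:,:,::-1])
E
```

```text
63.9833 [ 0.3763 -0.0106  0.3072] [0.5081 0.7447 0.0455] [-0.1773 -0.3029  1.5204 -0.002   1.9172  0.6223]
scene clear (array([0.4518, 0.2368]), np.float64(0.9652048349380493))
scene green (array([0.5719, 0.2632]), np.float64(0.974033534526825))
scene amber (array([0.4735, 0.3498]), np.float64(0.9559741020202637))
top clear (array([0.4553, 0.2377]), np.float64(0.956059992313385))
top amber (array([0.4757, 0.3486]), np.float64(0.9600913524627686))
scene 229 (array([ 0.7005, -0.0452]), np.float64(0.9194915294647217))
top 59 (array([ 0.7039, -0.0432]), np.float64(0.7414910793304443))
```

View pics/end.png

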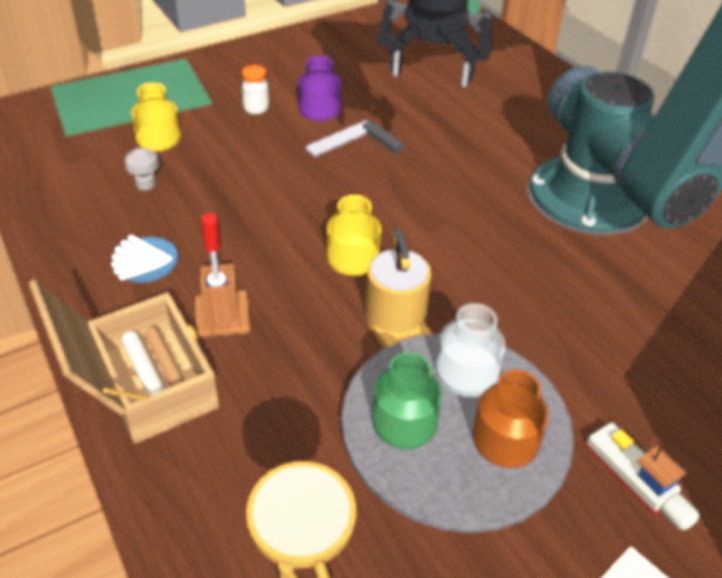

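```bash
python3 -c "
from plant import ticket; print(ticket.job_done())"
```

```text
the job is handed in; nothing more can be done
None
```

I brushed the clear, green and amber bottles in that order. In each one the brush went to the bottom, up about 90 mm, and to the bottom again. I then stood the brush back in its stand, moved all three bottles onto the grey disc and wound the key in two grips. I handed the job in at about 64 s of the 210 s.

**Last checks**
- **Brushing:** the force reading rose at every bottom contact. In the green bottle the brush slipped about 2 mm up in the grip between strokes, so I lowered it further until it touched again.
- **Bottles:** the camera fits put all three upright on the disc, each base at least 20 mm inside the edge. The very last top-camera look missed the green bottle. An earlier one and the scene camera place it the same.
- **Brush:** it stands upright in its stand, within the cameras' roughly 4 mm agreement.
- **Key:** it turned about 257° clockwise, then met a hard stop at over 6 N m against about 0.13 N m while turning. The full range is 286°, so it had presumably started partly wound; I did not measure its starting angle.
- **Bystanders:** the last picture shows the boat, stopper, square, dish and glue pot where they were. I did not measure them.

**What went wrong or disagreed**
- **First amber grasp:** the gripper closed on nothing. In the pictures the finger ends sit about 20 mm behind the reported TCP when shut. I gripped lower after that and it held.
- **Amber bottle on the disc:** it was found shifted about 4 cm after I had set it down, while the arm was away from it. It was still upright and fully on the disc, so I left it and moved the clear bottle's spot to keep them apart.

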